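# Tighten the filter holder's cover bolts crosswise with the torque T-handle

## Task

Take the torque T-handle from its stand and tighten the four cover bolts clockwise in cross order (a bolt, then the one opposite, then the other two), in two passes: first turn each about 30 degrees, then in the same crosswise way bring each fully home to its stop until the pointer stands between the two outer ticks (0.18 and 0.32 N m; hold it there a moment and never go past the upper tick). Then stand the T-handle back down on its post and let go; turn the bolts with the tool only, and leave the other things alone.

Things in the scene. Friction and masses are not known exactly. Their poses are not given: they have to be found in the camera images.
- vessel: steel pot with a flanged aluminium cover 150 mm across, fixed on the bench; origin under its middle, cover's top 75 mm above it. Its four square-headed bolts stand on a circle of 50 mm radius about the middle: bolt1 at 45 degrees from the vessel's x axis, then bolt2, 3, 4 counter-clockwise from above, so 1 is opposite 3 and 2 opposite 4. A plug 32 mm wide, 8 mm high is in the middle
- bolt1_head (a point): steel bolt head, 16 mm square, standing 12 mm proud of the cover (lower 8 mm straight, upper 4 mm tapering to 10 mm square). The point is the middle of the top of the head; its z points up, its x and y are square to the four flats and turn with the bolt
- bolt2_head (a point): steel bolt head, 16 mm square, standing 12 mm proud of the cover (lower 8 mm straight, upper 4 mm tapering to 10 mm square). The point is the middle of the top of the head; its z points up, its x and y are square to the four flats and turn with the bolt
- bolt3_head (a point): steel bolt head, 16 mm square, standing 12 mm proud of the cover (lower 8 mm straight, upper 4 mm tapering to 10 mm square). The point is the middle of the top of the head; its z points up, its x and y are square to the four flats and turn with the bolt
- bolt4_head (a point): steel bolt head, 16 mm square, standing 12 mm proud of the cover (lower 8 mm straight, upper 4 mm tapering to 10 mm square). The point is the middle of the top of the head; its z points up, its x and y are square to the four flats and turn with the bolt
- bolt1_mark (a point): the scribed mark on the flat of this bolt's head that its x axis points to, 8 mm from the bolt's axis, 4 mm below the head's top. The bolt turns clockwise (from above) to its hard stop, which is not the same for each: 0.70 to 1.0 rad (40 to 57 degrees) from where it starts. On the way it drags with a steady 0.06 N m and stays where it is left
- bolt2_mark (a point): the scribed mark on the flat of this bolt's head that its x axis points to, 8 mm from the bolt's axis, 4 mm below the head's top. The bolt turns clockwise (from above) to its hard stop, which is not the same for each: 0.70 to 1.0 rad (40 to 57 degrees) from where it starts. On the way it drags with a steady 0.06 N m and stays where it is left
- bolt3_mark (a point): the scribed mark on the flat of this bolt's head that its x axis points to, 8 mm from the bolt's axis, 4 mm below the head's top. The bolt turns clockwise (from above) to its hard stop, which is not the same for each: 0.70 to 1.0 rad (40 to 57 degrees) from where it starts. On the way it drags with a steady 0.06 N m and stays where it is left
- bolt4_mark (a point): the scribed mark on the flat of this bolt's head that its x axis points to, 8 mm from the bolt's axis, 4 mm below the head's top. The bolt turns clockwise (from above) to its hard stop, which is not the same for each: 0.70 to 1.0 rad (40 to 57 degrees) from where it starts. On the way it drags with a steady 0.06 N m and stays where it is left
- wrench: torque T-handle (0.32 kg) standing upright on the stand. Origin on its axis at the socket's rim (bottom), z up. Black cross bar along its x: 90 long, 16 wide, 20 mm tall, its middle 115 mm up. Below it a 13 mm column, then a 52 mm scale disc 62 to 67 mm up with three ticks: zero (at its y), and 0.18 and 0.32 rad counter-clockwise of it; below that the shaft and a 26 mm square steel socket
- socket (a point): middle of the mouth (rim) of the wrench's square socket, 17.8 mm wide inside, 13.5 mm deep: 0.9 mm of room on each side of a head, about 0.12 rad of free play each way. z up, x and y square to the socket's sides, parallel to the wrench's when the spring is relaxed. Fully down over a bolt head the rim rests on the cover, 12 mm below the top of the head
- gauge (a joint): twist of the wrench's torque spring, rad, which its pointer shows on the scale disc: the socket lags the handle by this angle, positive when tightening clockwise. The spring gives 1 N m per rad, so 0.18 to 0.32 rad is 0.18 to 0.32 N m. It reads 0 with no load
- stand: grey block, 75 x 75 x 30 mm, fixed on the bench, with a square post on top shaped exactly like a bolt head (16 mm square, 12 mm high, sides along the block's x and y) that the wrench's socket fits over. Origin at the middle of its underside
- stand_seat (a point): middle of the stand's top face at the foot of the post, 30 mm above the bench: the wrench's origin lies here when it stands home
- beaker: glass beaker, 68 mm wide, 85 mm high, origin under its middle
- spanner: ordinary open-ended spanner lying flat, not needed
- spare_bolt: spare square-headed bolt standing on its head, 42 mm high
- gasket: flat rubber ring, 60 mm wide, 5 mm high
- reagent: amber jar, 60 mm wide, 105 mm high
- mouse: black computer mouse, 105 x 60 x 30 mm
- flask: conical glass flask, 84 mm wide, 115 mm high
Mind the look-alikes: they are no part of the job. What is shaped like the wrench but red is not meant.

How it is judged (in metres and radians):
On the way, in this order (a step that is already met when the one before it is completed fails the run):
1. the wrench is lifted off its post (distance of wrench from where it was at the start of the episode above 0.02 m and horizontal distance between socket and stand_seat above 0.03 m), for 0.1 s.
2. first pass: all four bolts turned by more than 0.2 rad (mark moved over 1.6 mm), none yet by more than 0.63 rad (5 mm) (distance of bolt1_mark from where it was at the start of the episode between 0.0016 and 0.005 m and distance of bolt2_mark from where it was at the start of the episode between 0.0016 and 0.005 m and distance of bolt3_mark from where it was at the start of the episode between 0.0016 and 0.005 m and distance of bolt4_mark from where it was at the start of the episode between 0.0016 and 0.005 m), for 0.1 s.
3. second pass: the first bolt is home and held at 0.18 N m or more with the wrench (((distance of bolt1_mark from where it was at the start of the episode above 0.0052 m and distance between socket and bolt1_head below 0.016 m and value of joint gauge above 0.18 rad) or (distance of bolt2_mark from where it was at the start of the episode above 0.0052 m and distance between socket and bolt2_head below 0.016 m and value of joint gauge above 0.18 rad) or (distance of bolt3_mark from where it was at the start of the episode above 0.0052 m and distance between socket and bolt3_head below 0.016 m and value of joint gauge above 0.18 rad) or (distance of bolt4_mark from where it was at the start of the episode above 0.0052 m and distance between socket and bolt4_head below 0.016 m and value of joint gauge above 0.18 rad))), for 0.1 s.
4. the bolt opposite is home and held at torque too (((distance of each of bolt1_mark, bolt3_mark from where it was at the start of the episode above 0.0052 m and distance between socket and bolt1_head below 0.016 m and value of joint gauge above 0.18 rad) or (distance of each of bolt1_mark, bolt3_mark from where it was at the start of the episode above 0.0052 m and distance between socket and bolt3_head below 0.016 m and value of joint gauge above 0.18 rad) or (distance of each of bolt2_mark, bolt4_mark from where it was at the start of the episode above 0.0052 m and distance between socket and bolt2_head below 0.016 m and value of joint gauge above 0.18 rad) or (distance of each of bolt2_mark, bolt4_mark from where it was at the start of the episode above 0.0052 m and distance between socket and bolt4_head below 0.016 m and value of joint gauge above 0.18 rad))), for 0.1 s.
5. a third bolt is home and held at torque (((distance of each of bolt2_mark, bolt3_mark, bolt4_mark from where it was at the start of the episode above 0.0052 m and distance between socket and bolt2_head below 0.016 m and value of joint gauge above 0.18 rad) or (distance of each of bolt2_mark, bolt3_mark, bolt4_mark from where it was at the start of the episode above 0.0052 m and distance between socket and bolt3_head below 0.016 m and value of joint gauge above 0.18 rad) or (distance of each of bolt2_mark, bolt3_mark, bolt4_mark from where it was at the start of the episode above 0.0052 m and distance between socket and bolt4_head below 0.016 m and value of joint gauge above 0.18 rad) or (distance of each of bolt1_mark, bolt3_mark, bolt4_mark from where it was at the start of the episode above 0.0052 m and distance between socket and bolt1_head below 0.016 m and value of joint gauge above 0.18 rad) or (distance of each of bolt1_mark, bolt3_mark, bolt4_mark from where it was at the start of the episode above 0.0052 m and distance between socket and bolt3_head below 0.016 m and value of joint gauge above 0.18 rad) or (distance of each of bolt1_mark, bolt3_mark, bolt4_mark from where it was at the start of the episode above 0.0052 m and distance between socket and bolt4_head below 0.016 m and value of joint gauge above 0.18 rad) or (distance of each of bolt1_mark, bolt2_mark, bolt4_mark from where it was at the start of the episode above 0.0052 m and distance between socket and bolt1_head below 0.016 m and value of joint gauge above 0.18 rad) or (distance of each of bolt1_mark, bolt2_mark, bolt4_mark from where it was at the start of the episode above 0.0052 m and distance between socket and bolt2_head below 0.016 m and value of joint gauge above 0.18 rad) or (distance of each of bolt1_mark, bolt2_mark, bolt4_mark from where it was at the start of the episode above 0.0052 m and distance between socket and bolt4_head below 0.016 m and value of joint gauge above 0.18 rad) or (distance of each of bolt1_mark, bolt2_mark, bolt3_mark from where it was at the start of the episode above 0.0052 m and distance between socket and bolt1_head below 0.016 m and value of joint gauge above 0.18 rad) or (distance of each of bolt1_mark, bolt2_mark, bolt3_mark from where it was at the start of the episode above 0.0052 m and distance between socket and bolt2_head below 0.016 m and value of joint gauge above 0.18 rad) or (distance of each of bolt1_mark, bolt2_mark, bolt3_mark from where it was at the start of the episode above 0.0052 m and distance between socket and bolt3_head below 0.016 m and value of joint gauge above 0.18 rad))), for 0.1 s.
6. all four bolts are home, the last held at torque (((distance of each of bolt1_mark, bolt2_mark, bolt3_mark, bolt4_mark from where it was at the start of the episode above 0.0052 m and distance between socket and bolt1_head below 0.016 m and value of joint gauge above 0.18 rad) or (distance of each of bolt1_mark, bolt2_mark, bolt3_mark, bolt4_mark from where it was at the start of the episode above 0.0052 m and distance between socket and bolt2_head below 0.016 m and value of joint gauge above 0.18 rad) or (distance of each of bolt1_mark, bolt2_mark, bolt3_mark, bolt4_mark from where it was at the start of the episode above 0.0052 m and distance between socket and bolt3_head below 0.016 m and value of joint gauge above 0.18 rad) or (distance of each of bolt1_mark, bolt2_mark, bolt3_mark, bolt4_mark from where it was at the start of the episode above 0.0052 m and distance between socket and bolt4_head below 0.016 m and value of joint gauge above 0.18 rad))), for 0.1 s.
At the end, for the whole second after the job is handed in: all four bolts still tight (each turned by more than 0.66 rad, its mark over 5.2 mm from its start), and the wrench standing at rest and upright (within 0.08 rad) on the stand's post with its rim within 5 mm of the stand's seat, released (distance of each of bolt1_mark, bolt2_mark, bolt3_mark, bolt4_mark from where it was at the start of the episode above 0.0052 m and distance between wrench and stand_seat below 0.005 m and angle between wrench's own z axis and vertical below 0.08 rad and linear speed of wrench below 0.02 m/s); the robot touches nothing.
It fails at once if a bolt is over-torqued: the gauge goes past 0.32 rad either way (value of joint gauge above 0.32 rad or value of joint gauge below -0.32 rad).
It fails at once if a bolt is turned by more than 0.63 rad while another has not yet been turned by 0.2 rad (first pass not finished) ((distance of bolt1_mark from where it was at the start of the episode above 0.005 m and distance of bolt2_mark from where it was at the start of the episode below 0.0016 m) or (distance of bolt1_mark from where it was at the start of the episode above 0.005 m and distance of bolt3_mark from where it was at the start of the episode below 0.0016 m) or (distance of bolt1_mark from where it was at the start of the episode above 0.005 m and distance of bolt4_mark from where it was at the start of the episode below 0.0016 m) or (distance of bolt2_mark from where it was at the start of the episode above 0.005 m and distance of bolt1_mark from where it was at the start of the episode below 0.0016 m) or (distance of bolt2_mark from where it was at the start of the episode above 0.005 m and distance of bolt3_mark from where it was at the start of the episode below 0.0016 m) or (distance of bolt2_mark from where it was at the start of the episode above 0.005 m and distance of bolt4_mark from where it was at the start of the episode below 0.0016 m) or (distance of bolt3_mark from where it was at the start of the episode above 0.005 m and distance of bolt1_mark from where it was at the start of the episode below 0.0016 m) or (distance of bolt3_mark from where it was at the start of the episode above 0.005 m and distance of bolt2_mark from where it was at the start of the episode below 0.0016 m) or (distance of bolt3_mark from where it was at the start of the episode above 0.005 m and distance of bolt4_mark from where it was at the start of the episode below 0.0016 m) or (distance of bolt4_mark from where it was at the start of the episode above 0.005 m and distance of bolt1_mark from where it was at the start of the episode below 0.0016 m) or (distance of bolt4_mark from where it was at the start of the episode above 0.005 m and distance of bolt2_mark from where it was at the start of the episode below 0.0016 m) or (distance of bolt4_mark from where it was at the start of the episode above 0.005 m and distance of bolt3_mark from where it was at the start of the episode below 0.0016 m)).
It fails at once if not in cross order: two neighbours turned by more than 0.2 rad while the other two are not (first pass), or two neighbours home (more than 0.66 rad) while the other two are not (second pass) (((distance of each of bolt1_mark, bolt2_mark from where it was at the start of the episode above 0.0016 m and distance of each of bolt3_mark, bolt4_mark from where it was at the start of the episode below 0.0016 m) or (distance of each of bolt2_mark, bolt3_mark from where it was at the start of the episode above 0.0016 m and distance of each of bolt1_mark, bolt4_mark from where it was at the start of the episode below 0.0016 m) or (distance of each of bolt3_mark, bolt4_mark from where it was at the start of the episode above 0.0016 m and distance of each of bolt1_mark, bolt2_mark from where it was at the start of the episode below 0.0016 m) or (distance of each of bolt4_mark, bolt1_mark from where it was at the start of the episode above 0.0016 m and distance of each of bolt2_mark, bolt3_mark from where it was at the start of the episode below 0.0016 m)) or ((distance of each of bolt1_mark, bolt2_mark from where it was at the start of the episode above 0.0052 m and distance of each of bolt3_mark, bolt4_mark from where it was at the start of the episode below 0.0052 m) or (distance of each of bolt2_mark, bolt3_mark from where it was at the start of the episode above 0.0052 m and distance of each of bolt1_mark, bolt4_mark from where it was at the start of the episode below 0.0052 m) or (distance of each of bolt3_mark, bolt4_mark from where it was at the start of the episode above 0.0052 m and distance of each of bolt1_mark, bolt2_mark from where it was at the start of the episode below 0.0052 m) or (distance of each of bolt4_mark, bolt1_mark from where it was at the start of the episode above 0.0052 m and distance of each of bolt2_mark, bolt3_mark from where it was at the start of the episode below 0.0052 m))).
It fails at once if the fingers or the arm push on the vessel or its bolts (more than 2 N) (contact force between any of the fingers, the arm and vessel above 2 N).
It fails at once if the wrench is tipped by more than 0.5 rad, or another thing on the bench is moved by more than 20 mm (angle between wrench's own z axis and vertical above 0.5 rad or distance of any of beaker, spanner, spare_bolt, gasket, reagent, mouse, flask from where it was at the start of the episode above 0.02 m).
It also fails if it takes over 72 s, if anything falls off the work surface, if the arm or the gripper's body presses on something with over 40 N, if the wrist force passes 120 N, or if a joint passes its speed limit or range.

## Robot

A 6-joint arm with a two-finger parallel gripper is mounted at the origin on the work surface. World frame = base frame: x ahead of the robot, y to its left, z up, the work surface at z = 0. Lengths are in mm, angles in rad, forces in N, time in s.
With the tool pointing down it reaches from about 275 to 1000 mm from the base axis. Payload 8.4 kg.
Tool frame: the origin (TCP) lies on the mounting face of the last link; the fingertips stand 173 mm ahead of it and the grasp point (between the pads) lies 155 mm ahead of it; z points along the fingers, y is the direction in which the jaws open and shut (so a half turn about z gives the same grasp; the last joint's range is limited). The gripper opens to 85 mm and grips with 20 to 120 N. Pads are 22 mm wide; open, the fingers measure 114 mm over their backs; the gripper's body (76 mm by 85 mm) begins 54 mm behind the grasp point. The pads swing forward as they close: fully open they stand 13 mm farther back than shut.
Start: joints at [-1.16, 0.353, 1.633, -0, 1.155, -0.002], TCP at [250.734, -572.505, 404.681] pointing down, gripper open.
Joint ranges: [-2.63, 2.63], [-0.92, 2.1], [0.06, 2.66], [-1.3, 4.44], [0, 2.69], [-3.02, 3.02]. Speed limits (rad/s): [2.22, 2.22, 2.79, 3.14, 3.14, 3.14].

## Interface

Orientations are given as [roll, pitch, yaw] about the fixed x, y, z axes, in that order (R = Rz(yaw) Ry(pitch) Rx(roll)).
In Python, from rig import readout, imaging, ticket gives the robot as it stands.
- The arm moves only by the tool step_arm, never from a script. Its argument "deltas" is a list of rows, each an object with "translation": the shift along the tool's x, y, z in cm, a list of three; "rot": the turn, a rotation vector about the tool's x, y, z in rad, a list of three. In form: [{"translation": [x, y, z], "rot": [rx, ry, rz]}, ...]. A call has 1 to 8 rows; each row is the pose to reach, as a shift and turn from the pose commanded when the call began, along the tool's axes at that moment; what a row does not reach only later rows make up. A row lasts 1/8 s, in which the tool goes at most 62.5 mm and 10.7 degrees, less where a joint would pass 70% of its speed; a pose out of reach is approached as far as the arm can. A call with a gripper value outside its range is refused whole. "grip" is the closure in counts, from 0 (fully open) to 255 (shut), set as the call begins (left out, the last holds). The fingers move at their own pace and stop on an object; "squeeze" is the grip in N (left out, the last holds). Time passes only in rows, so rows that repeat a pose let the fingers close. It gives the time, the measured TCP pose, the force and the opening at its end, in the units of the state.
- readout.sense(): the state, without advancing time (a new reading comes with each control period).
- imaging.grab_frame(name): name is "scene" or "side" or "wrist"; returns a dict with "image" (480x640x3 uint8, red, green, blue), "camera_matrix" (3x3 intrinsics, pixels), "world_to_cam" (4x4, takes a point from world to camera coordinates). Camera axes: x right, y up, looking along -z (the intrinsics and any distortion apply to the point x, -y, -z); pixel columns grow to the right and rows downward; lengths in mm; the calibration is good to about 2 mm. A picture is of the moment at which its call begins. There is no depth.
- ticket.sign_off(): hands the job in, once; it reports no verdict.
The state is a dict: "clock": time; "qpos": joint angles; "qvel": joint speeds; "joint_efforts": joint torques, N m; "eef_pos": TCP position; "tcp_rot": TCP orientation; "contact_force": force on the tool from outside, world axes, zero at the start; "wrist_torque": the same for the moment, N m; "opening": opening from 0.0 (shut) to 1.0 (fully open).
Only numpy, scipy, OpenCV 4.12 (cv2) and the standard library are available. Lean on these libraries where they do the work, as an engineer would, in place of code of your own. Each camera call takes 0.05 s, during which the arm holds its last target.

## Working session

There is one attempt and no reset: what is moved stays moved. The work goes in short steps, Python scripts to look and compute and a tool call to move; the robot and the scene stay as the last step left them, time stands still between calls to the robot, and variables do not carry over. Pictures are saved under pics/ and viewed, and the job is handed in when it is done.

Besides the shell and the picture viewer there is one more tool, called after "Request:" as name(argument=value, ...), one argument or row to a line, values as JSON. step_arm: Moves the arm, as the interface text tells. Its arguments: {"type":"object","properties":{"deltas":{"type":"array","items":{"type":"object","properties":{"translation":{"type":"array","items":{"type":"number"}},"rot":{"type":"array","items":{"type":"number"}}}}},"grip":{"type":"number"},"squeeze":{"type":"number"}},"required":["deltas"]}

```bash
ls; mkdir -p pics; python3 - <<'E'
from rig import readout, imaging
import cv2
print(readout.sense())
for n in ["scene","side","wrist"]:
    f=imaging.grab_frame(n); cv2.imwrite(f"pics/{n}0.png",f["image"][:,:,::-1]); print(n,f["camera_matrix"].tolist(),f["world_to_cam"].round(4).tolist(), f.keys())
E
```

```text
pics
{'clock': 0.0, 'qpos': array([-1.16040269e+00,  3.53635044e-01,  1.63413469e+00, -9.41154624e-06,
        1.15516356e+00, -2.41841055e-03]), 'qvel': array([ 0.0008993 , -0.00028153, -0.00049893, -0.00137556, -0.00085935,
        0.00016952]), 'joint_efforts': array([ 1.26972409e-03, -6.05249476e+01, -3.42062151e+01,  1.07254036e-04,
        9.26909270e-03,  4.35313439e-05]), 'eef_pos': array([ 250.63778002, -572.29130007,  403.96945376]), 'tcp_rot': array([-3.14025199e+00,  5.36290347e-06,  4.12815861e-01]), 'contact_force': array([-0.35725944,  0.18548386,  0.36700624]), 'wrist_torque': array([ 0.01219691, -0.02493923,  0.0498286 ]), 'opening': 0.9996697114371021}
scene [[558.4626956304005, 0.0, 316.5582306308077], [0.0, 558.4626956304005, 238.5113950941925], [0.0, 0.0, 1.0]] [[0.8074, 0.59, 0.0076, -453.3423], [-0.3874, 0.5203, 0.7611, 144.9886], [0.4451, -0.6174, 0.6486, -1493.2525], [0.0, 0.0, 0.0, 1.0]] dict_keys(['image', 'camera_matrix', 'world_to_cam'])
side [[434.51440865205404, 0.0, 314.0554890739708], [0.0, 434.51440865205404, 243.00829500212623], [0.0, 0.0, 1.0]] [[-0.8528, -0.5222, -0.003, 490.0823], [0.3515, -0.5783, 0.7362, -236.055], [-0.3862, 0.6268, 0.6767, -746.8199], [0.0, 0.0, 0.0, 1.0]] dict_keys(['image', 'camera_matrix', 'world_to_cam'])
wrist [[372.5317949355507, 0.0, 319.47698211948904], [0.0, 372.5317949355507, 238.87282169714086], [0.0, 0.0, 1.0]] [[0.4012, -0.916, -0.0013, -624.3179], [0.8661, 0.3798, -0.325, 42.2276], [0.2982, 0.1293, 0.9457, -380.7445], [0.0, 0.0, 0.0, 1.0]] dict_keys(['image', 'camera_matrix', 'world_to_cam'])
```

View pics/scene0.png

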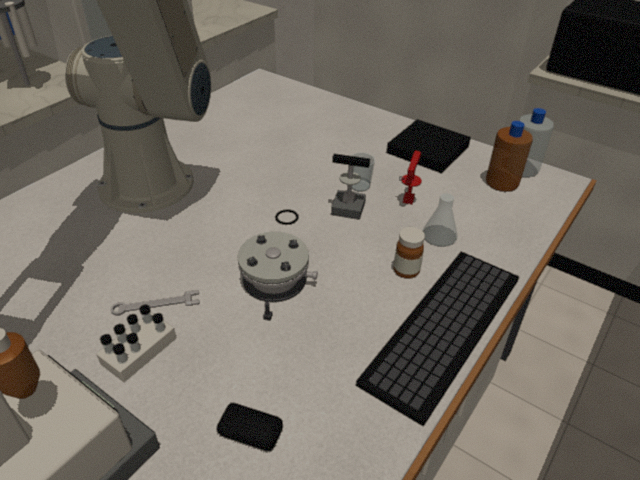

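View pics/side0.png

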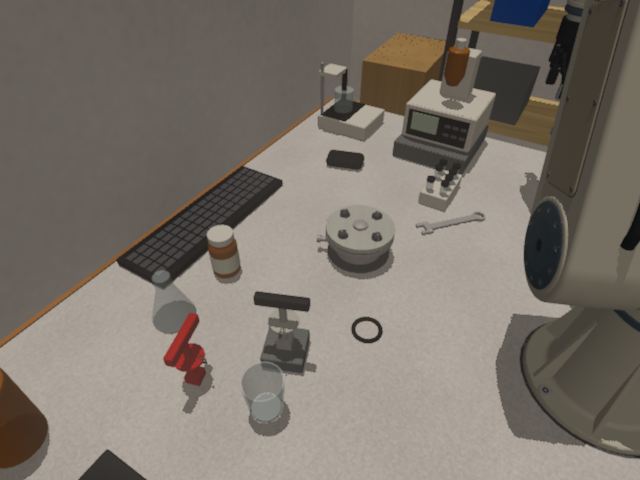

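View pics/wrist0.png

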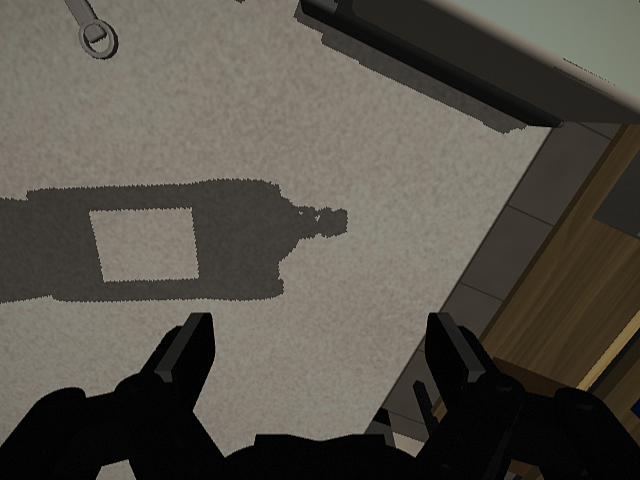

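The scene shows the black-barred T-handle on its grey stand at (350,180) in scene and (284,330) in side. The red look-alike is at (411,180) in scene and (188,350) in side, and it isn't wanted. The spanner (155,303) and the spare bolt (268,310) aren't wanted either. The vessel is at (273,262) in scene and (360,235) in side. Next I'll take enlarged crops.

```bash
cat > h.py <<'E'
import numpy as np, cv2
from rig import readout, imaging
def proj(f,P):
    P=np.atleast_2d(P).astype(float); W=f["world_to_cam"]; c=P@W[:3,:3].T+W[:3,3]
    q=np.c_[c[:,0],-c[:,1],-c[:,2]]@f["camera_matrix"].T
    return q[:,:2]/q[:,2:]
def ray(f,px):
    W=f["world_to_cam"];R=W[:3,:3];o=-R.T@W[:3,3]
    d=np.linalg.inv(f["camera_matrix"])@np.array([px[0],px[1],1.]); d=R.T@np.array([d[0],-d[1],-d[2]])
    return o,d/np.linalg.norm(d)
def onz(f,px,z):
    o,d=ray(f,px); return o+d*(z-o[2])/d[2]
def tri(rays):
    A=np.zeros((3,3));b=np.zeros(3)
    for o,d in rays:
        M=np.eye(3)-np.outer(d,d);A+=M;b+=M@o
    p=np.linalg.solve(A,b); return p,[np.linalg.norm((np.eye(3)-np.outer(d,d))@(p-o)) for o,d in rays]
def crop(f,name,x0,y0,x1,y1,k):
    im=f["image"][y0:y1,x0:x1,::-1]; im=cv2.resize(im,None,fx=k,fy=k,interpolation=cv2.INTER_CUBIC)
    cv2.imwrite(f"pics/{name}.png",im)
E
python3 - <<'E'
from h import *
import pickle
F={n:imaging.grab_frame(n) for n in ["scene","side"]}
pickle.dump(F,open("F0.pkl","wb"))
crop(F["scene"],"cs_w",310,140,390,225,7)
crop(F["side"],"cd_w",235,270,335,380,5)
crop(F["scene"],"cs_v",230,225,325,300,8)
crop(F["side"],"cd_v",310,195,405,270,8)
E
```

```text
(no output)
```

View pics/cs_w.png

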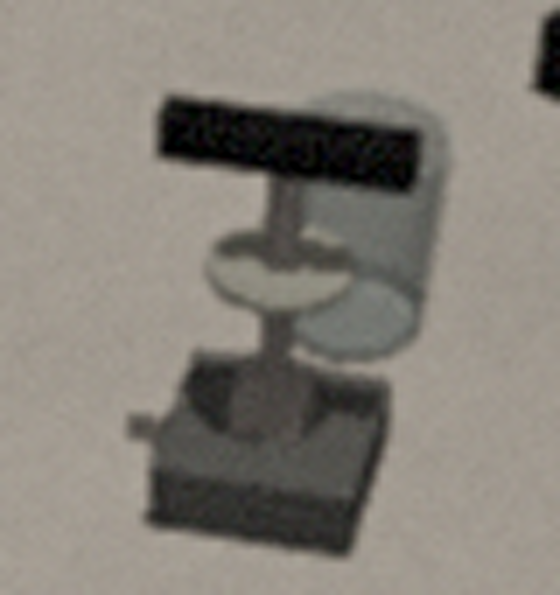

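View pics/cd_w.png

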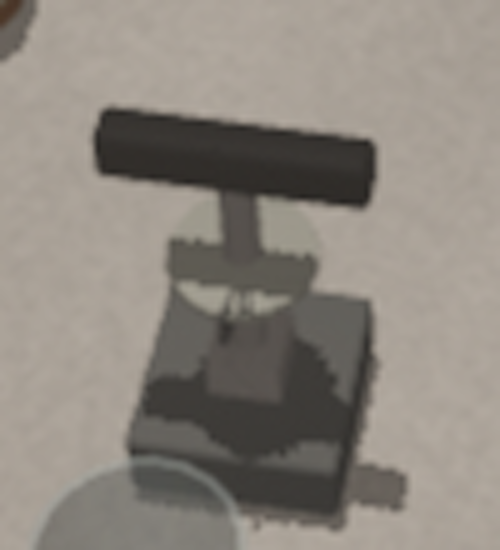

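View pics/cs_v.png

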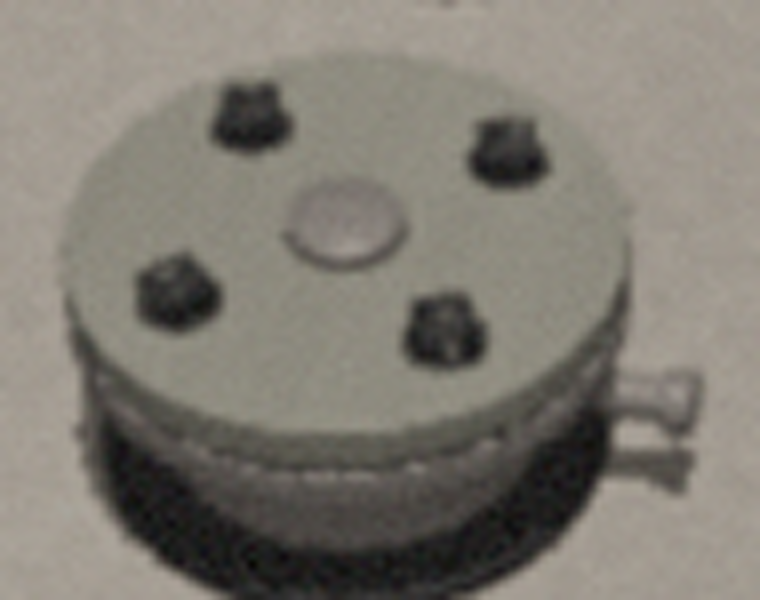

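View pics/cd_v.png

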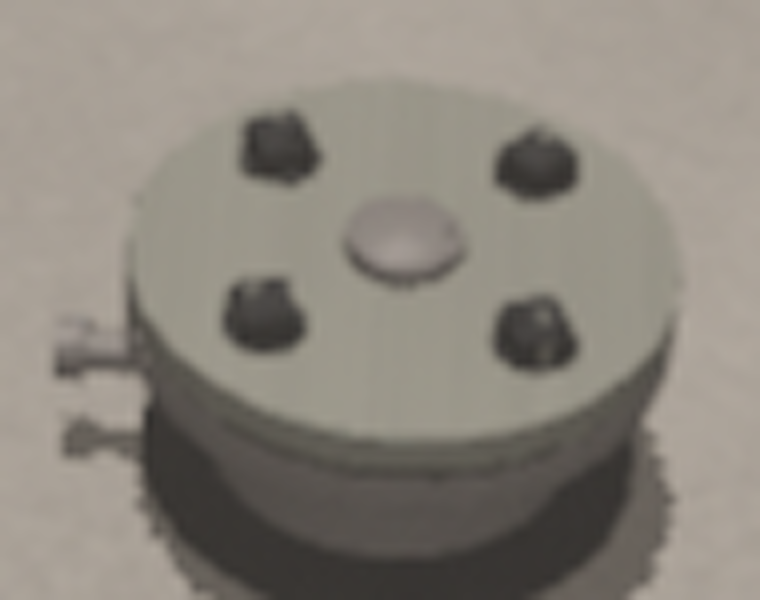

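The crops confirm the black bar, white disc and grey stand are the wanted tool. Next come rough positions.

```bash
python3 - <<'E'
from h import *
import pickle
F=pickle.load(open("F0.pkl","rb")); S,D=F["scene"],F["side"]
def sc(x,y):return (310+x/7-.4,140+y/7-.4)
def sd(x,y):return (235+x/5-.4,270+y/5-.4)
def vc(x,y):return (230+x/8-.4,225+y/8-.4)
def vd(x,y):return (310+x/8-.4,195+y/8-.4)
# bar ends mid
pr=lambda n,r:print(n,r[0].round(1),np.round(r[1],1))
# scene left end center (162,128)->? side right end
eL=sc(162,128);eR=sc(417,160);dL=sd(101,142);dR=sd(370,173)
pr("barA",tri([ray(S,eL),ray(D,dR)]));pr("barB",tri([ray(S,eR),ray(D,dL)]))
pr("bar",tri([ray(S,sc(289,145)),ray(D,sd(236,158))]))
pr("plug",tri([ray(S,vc(347,222)),ray(D,vd(405,238))]))
bs=[(251,110),(508,142),(446,322),(178,285)]; bd=[(537,160),(265,310),(0,0),(0,0)]
for b in bs: print("S",onz(S,vc(*b),81).round(1))
for b in [(280,145),(537,163),(263,312),(536,330)]: print("D",onz(D,vd(*b),81).round(1))
print("plugS",onz(S,vc(347,215),83),onz(D,vd(405,233),83))
for p in [(195,355),(390,380),(353,500),(155,468)]: print("stS",onz(S,sc(*p),30).round(1))
for p in [(180,285),(372,300),(352,487),(133,443)]: print("stD",onz(D,sd(*p),30).round(1))
for n,z,p,q in [("disc",67,sc(281,265),sd(247,262))]: print(n,onz(S,p,97),onz(D,q,97))
E
```

```text
barA [450.8 216.4 143.8] [0.8 0.8]
barB [531.3 251.  144.3] [0.6 0.6]
bar [491.  233.6 143.7] [0.4 0.4]
plug [502.3 -74.   77.4] [0.8 0.8]
S [454.8 -57.9  81. ]
S [518.4 -27.   81. ]
S [548.9 -91.8  81. ]
S [ 484.9 -122.    81. ]
D [548.7 -87.1  81. ]
D [ 484.8 -116.7   81. ]
D [519.2 -23.5  81. ]
D [455.3 -54.   81. ]
plugS [504.04594332 -76.87528678  83.        ] [501.11953322 -69.11728173  83.        ]
stS [446.9 247.   30. ]
stS [512.4 276.5  30. ]
stS [540.2 208.5  30. ]
stS [474.3 182.3  30. ]
stD [533.7 219.   30. ]
stD [470.2 188.1  30. ]
stD [435.3 256.7  30. ]
stD [508.7 281.4  30. ]
disc [492.00867782 230.16749648  97.        ] [487.12862097 237.79688606  97.        ]
```

```bash
cat >> h.py <<'E'
from scipy.spatial.transform import Rotation as Ro
def pose():
    s=readout.sense(); return s["eef_pos"],Ro.from_euler("xyz",s["tcp_rot"]),s
def go(p,yaw,rows=None):
    """delta in tool axes from current measured pose to target pos (tool down, given yaw)"""
    p0,R0,s=pose(); Rt=Ro.from_euler("xyz",[np.pi,0,yaw])
    t=R0.inv().apply(np.array(p)-p0)/10; r=(R0.inv()*Rt).as_rotvec()
    print("now",p0.round(1),s["tcp_rot"].round(4),"t",s["clock"],"op",round(s["opening"],3)); print("translation cm",t.round(3),"rot",r.round(4),"rows>=",max(np.linalg.norm(t)/6.25,np.linalg.norm(r)/.1867))
E
python3 - <<'E'
from h import *
f=imaging.grab_frame("wrist");p,R,s=pose();W=f["world_to_cam"];c=-W[:3,:3].T@W[:3,3]
print("cam in tool",R.inv().apply(c-p),"look",R.inv().apply(-W[2,:3]),"right",R.inv().apply(W[0,:3]),"up",R.inv().apply(W[1,:3]))
E
```

```text
cam in tool [ 8.38250695e+01 -1.63376857e-03  3.11237986e+01] look [-3.24933194e-01 -1.88009403e-04  9.45736953e-01] right [5.57906953e-07 9.99999980e-01 1.98988399e-04] up [ 9.45736972e-01 -6.51855691e-05  3.24933187e-01]
```

```bash
python3 - <<'E'
from h import *
go((502,-73,350),0.41)
E
```

```text
now [ 250.7 -572.5  404.4] [-3.1411  0.      0.4128] t 0.3 op 1.0
translation cm [ 43.058 -35.666   5.459] rot [-0.0005  0.      0.0028] rows>= 8.988314956910328
```

Request:
step_arm(
  deltas=[
    {"translation": [4,-3.3,0.5],"rot": [0,0,0]},
    {"translation": [9,-7.5,1.1],"rot": [0,0,0]},
    {"translation": [14,-11.6,1.8],"rot": [0,0,0]},
    {"translation": [19,-15.8,2.4],"rot": [0,0,0]},
    {"translation": [24,-20,3],"rot": [0,0,0]},
    {"translation": [29,-24,3.6],"rot": [0,0,0]},
    {"translation": [33,-27.4,4.2],"rot": [0,0,0]},
    {"translation": [37,-30.7,4.7],"rot": [0,0,0]},
  ],
)

```text
clock: 1.3
eef_pos: [467.1, -140.8, 357.7]
tcp_rot: [3.141, -0.001, 0.413]
contact_force: [0.8, -1.3, 0.6]
opening: 1.002
```

Request:
step_arm(
  deltas=[
    {"translation": [3,-2.5,0.3],"rot": [0,0,0]},
    {"translation": [5.5,-4.5,0.7],"rot": [0,0,0]},
    {"translation": [6.06,-4.97,0.76],"rot": [0,0,0]},
    {"translation": [6.06,-4.97,0.76],"rot": [0,0,0]},
  ],
)

```text
clock: 1.8
eef_pos: [502.0, -73.1, 350.1]
tcp_rot: [3.142, 0.0, 0.414]
contact_force: [0.0, -0.5, 0.9]
opening: 1.002
```

```bash
python3 - <<'E'
from h import *
import pickle
f=imaging.grab_frame("wrist"); pickle.dump(f,open("v1.pkl","wb")); cv2.imwrite("pics/v1.png",f["image"][:,:,::-1])
go((502,-73,350),0.41)
print(proj(f,[502,-73,83]))
E
```

```text
now [501.7 -73.5 350.1] [3.1415e+00 5.0000e-04 4.1290e-01] t 1.85 op 0.994
translation cm [ 0.045 -0.039  0.01 ] rot [0.0001 0.0005 0.0029] rows>= 0.015911604873073148
[[319.32495381 242.39884226]]
```

View pics/v1.png

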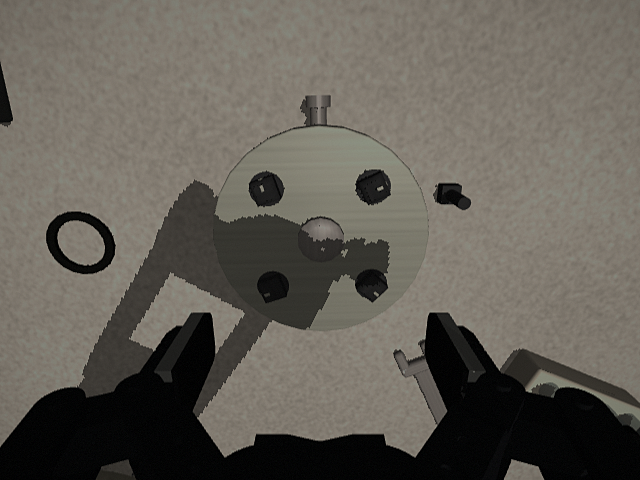

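The four bolt heads are at (266,188), (373,186), (272,287) and (372,284), and the plug is at (321,239). White scribe marks show on the heads. I'll rotate for a second view to cancel camera bias.

Request:
step_arm(
  deltas=[
    {"translation": [0,0,0.5],"rot": [0,0,-0.17]},
    {"translation": [0,0,1],"rot": [0,0,-0.35]},
    {"translation": [0,0,1],"rot": [0,0,-0.53]},
    {"translation": [0,0,1],"rot": [0,0,-0.71]},
    {"translation": [0,0,1],"rot": [0,0,-0.89]},
    {"translation": [0,0,1],"rot": [0,0,-1.07]},
    {"translation": [0,0,1],"rot": [0,0,-1.25]},
    {"translation": [0,0,1],"rot": [0,0,-1.4]},
  ],
)

```text
clock: 2.85
eef_pos: [501.5, -74.3, 340.3]
tcp_rot: [-3.142, 0.0, 1.816]
contact_force: [-0.1, -0.4, -0.7]
opening: 0.996
```

Request:
step_arm(
  deltas=[
    {"translation": [0,0,0],"rot": [0,0,-0.15]},
    {"translation": [0,0,0],"rot": [0,0,-0.33]},
    {"translation": [0,0,0],"rot": [0,0,-0.51]},
    {"translation": [0,0,0],"rot": [0,0,-0.69]},
    {"translation": [0,0,0],"rot": [0,0,-0.87]},
    {"translation": [0,0,0],"rot": [0,0,-1.0]},
    {"translation": [0,0,0],"rot": [0,0,-1.0]},
    {"translation": [0,0,0],"rot": [0,0,-1.0]},
  ],
)

```text
clock: 3.85
eef_pos: [501.8, -73.7, 340.2]
tcp_rot: [-3.142, 0.0, 2.809]
contact_force: [0.1, 0.2, -1.1]
opening: 0.999
```

```bash
python3 - <<'E'
from h import *
import pickle
f=imaging.grab_frame("wrist"); pickle.dump(f,open("v2.pkl","wb")); cv2.imwrite("pics/v2.png",f["image"][:,:,::-1])
go((502,-73,340),2.81)
p=proj(f,[502,-73,83])[0];print(p)
g=pickle.load(open("v1.pkl","rb"))
crop(g,"v1c",205,115,435,335,3)
x,y=int(p[0]),int(p[1])
crop(f,"v2c",x-115,y-110,x+115,y+110,3); print(x,y)
E
```

```text
now [501.9 -73.5 340.1] [-3.1415  0.      2.8097] t 3.9 op 1.0
translation cm [0.006 0.053 0.015] rot [-0.      0.     -0.0003] rows>= 0.008780416501749556
[320.6691882 247.6586684]
320 247
```

View pics/v1c.png

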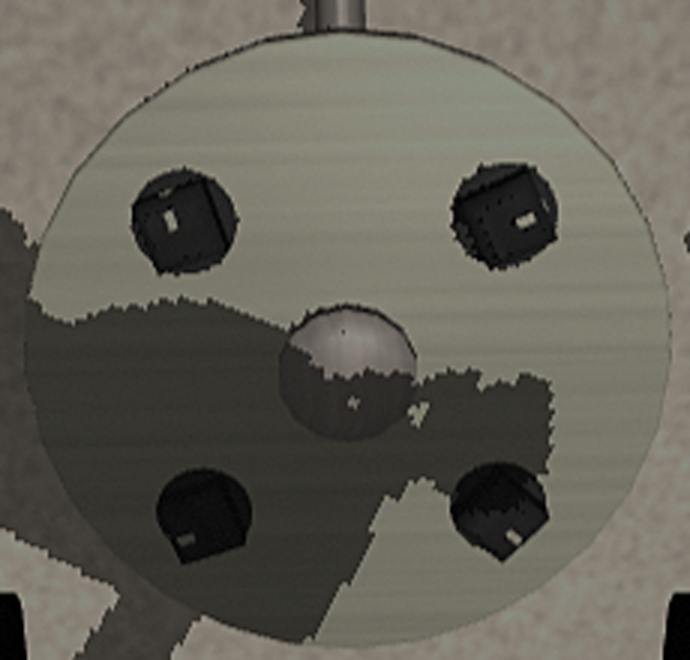

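View pics/v2c.png

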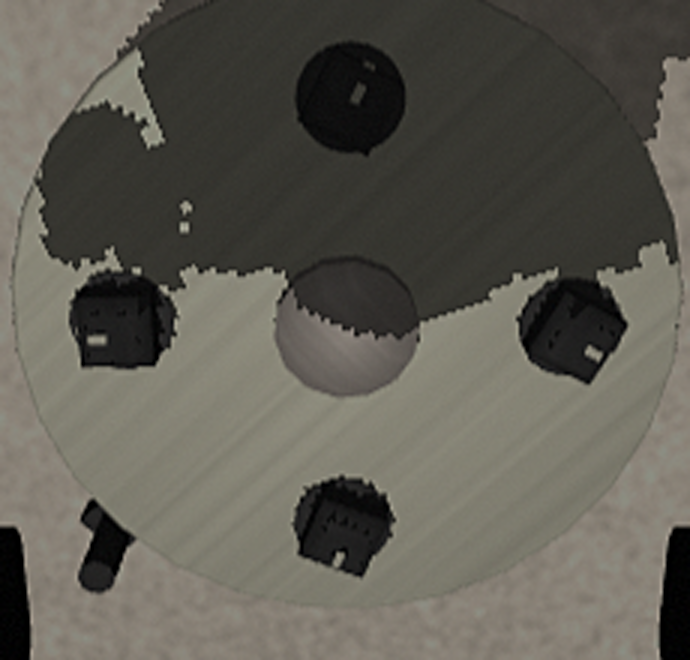

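```bash
cat > boltview.py <<'E'
from h import *
import pickle,sys
def sheet(files,pts,out,half=24,k=8):
    rows=[]
    for fn in files:
        f=pickle.load(open(fn,"rb")); r=[]
        for P in pts:
            p=proj(f,[P[0],P[1],83])[0].round().astype(int)
            im=f["image"][max(p[1]-half,0):p[1]+half,p[0]-half:p[0]+half,::-1].astype(float)
            im=np.clip((im/110)**0.5*255,0,255).astype(np.uint8)
            im=cv2.resize(im,None,fx=k,fy=k,interpolation=cv2.INTER_CUBIC); im[:, -2:]=255; im[-2:]=255
            cv2.putText(im,f"{p[0]-half},{p[1]-half}",(5,15),0,.45,(0,255,255),1); r.append(im)
        rows.append(np.hstack(r))
    cv2.imwrite(f"pics/{out}.png",np.vstack(rows))
B=dict(A=(455,-56),B=(519,-25),C=(549,-89),D=(485,-119))
if __name__=="__main__":
    sheet(["v1.pkl","v2.pkl"],[B["A"],B["C"]],"sAC")
    sheet(["v1.pkl","v2.pkl"],[B["B"],B["D"]],"sBD")
E
python3 boltview.py
```

```text
(no output)
```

View pics/sAC.png

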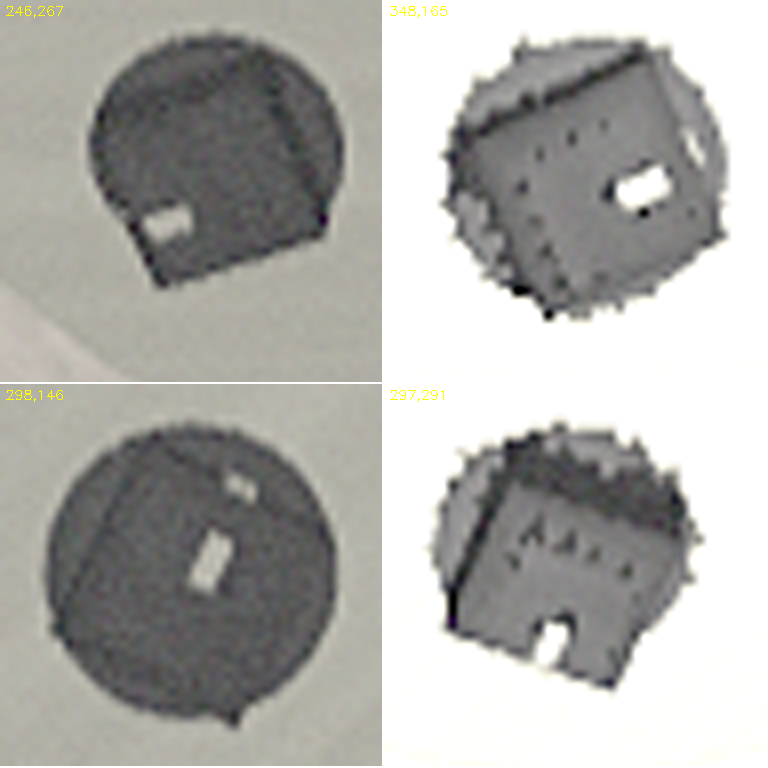

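View pics/sBD.png

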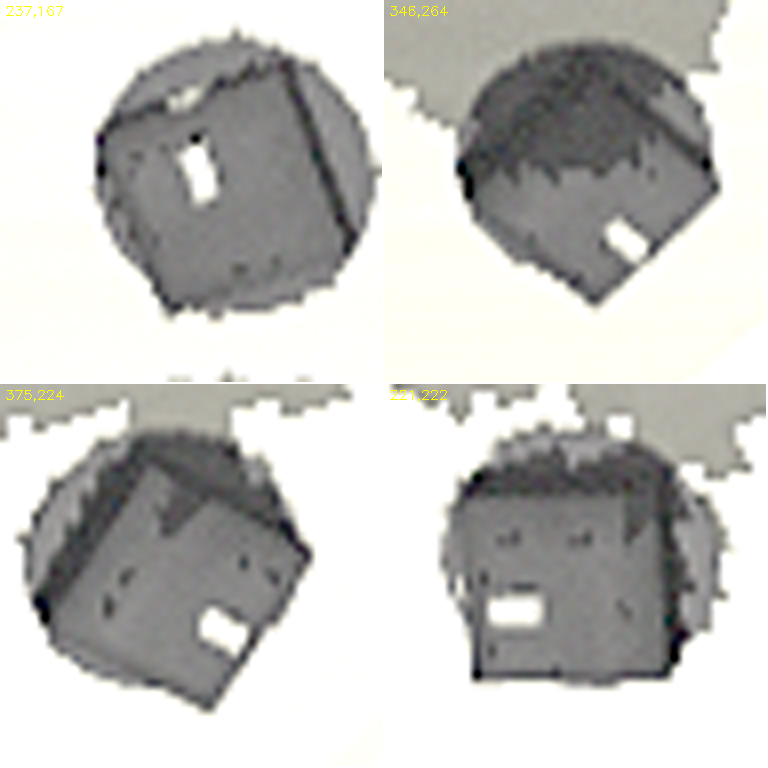

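```bash
cat > fit1.py <<'E'
from h import *
import pickle
from scipy.optimize import least_squares
V=[pickle.load(open(f"v{i}.pkl","rb")) for i in (1,2)]
O={"A":[((246,267),[(163,288),(325,234),(262,66),None]),((298,146),[(55,244),(234,336),(326,157),(147,65)])],
"C":[((348,165),[(258,52),(336,235),(162,312),(76,130)]),((297,291),[(64,246),(229,304),(299,151),(124,90)])],
"B":[((237,167),[(100,130),(290,62),(352,248),(170,312)]),((375,224),[(210,326),(308,171),(145,78),(45,221)])],
"D":[((346,264),[(334,186),(212,304),(78,178),(216,70)]),((221,222),[(92,292),(284,292),(281,96),(90,110)])]}
K="ABCD"; B0=dict(A=(455,-56),B=(519,-25),C=(549,-89),D=(485,-119))
def px(o,c): return (o[0]+(c[0]+.5)/8-.5,o[1]+(c[1]+.5)/8-.5)
def yaw0(k):  # from view corner pairs
    ps=[onz(V[0],px(O[k][0][0],c),85)[:2] for c in O[k][0][1] if c]; d=ps[1]-ps[0]; return np.arctan2(d[1],d[0])%(np.pi/2)
Rt=[Ro.from_matrix(v["world_to_cam"][:3,:3]) for v in V]
def res(x,z,out=False):
    r=[]
    for i,k in enumerate(K):
        c=x[3*i:3*i+2];a=x[3*i+2]
        for vi,v in enumerate(V):
            # bias: camera-frame translation common (x,y of camera) 
            cor=np.array([[np.cos(a+t)*8*2**.5+c[0],np.sin(a+t)*8*2**.5+c[1],z] for t in np.pi/4+np.arange(4)*np.pi/2])
            f=dict(v);W=v["world_to_cam"].copy();W[0,3]+=x[12];W[1,3]+=x[13];f["world_to_cam"]=W
            q=proj(f,cor);o,cs=O[k][vi]
            for cc in cs:
                if cc is None: continue
                p=np.array(px(o,cc)); j=np.argmin(np.linalg.norm(q-p,axis=1)); r+=list(q[j]-p)
    r+=[x[12]/3,x[13]/3]
    return np.array(r)
if __name__=="__main__":
  for z in (83,85,87):
    x0=[]
    for k in K:x0+=[*B0[k],yaw0(k)]
    s=least_squares(res,x0+[0,0],args=(z,),loss="soft_l1",f_scale=.7,x_scale=[1,1,.05]*4+[1,1])
    X=s.x[:12].reshape(4,3); print(z,"rms",np.sqrt((s.fun**2).mean()).round(2),"bias",s.x[12:].round(2));print(X.round(3).tolist())
    c=X[:,:2].mean(0); d=X[:,:2]-c; print("centre",c.round(2),"r",np.hypot(*d.T).round(2),"ang-45",np.degrees((np.arctan2(d[:,1],d[:,0])-np.pi/4)%(np.pi/2)).round(2))
E
python3 fit1.py
```

```text
83 rms 0.65 bias [0.01 0.71]
[[455.918, -56.713, 0.758], [519.776, -27.025, 0.733], [549.473, -90.387, 0.863], [485.769, -120.149, 1.214]]
centre [502.73 -73.57] r [49.76 49.57 49.67 49.57] ang-45 [25.2  24.89 25.21 24.99]
85 rms 0.68 bias [0.01 1.39]
[[456.263, -56.827, 0.757], [519.63, -27.389, 0.733], [549.102, -90.27, 0.863], [485.858, -119.803, 1.215]]
centre [502.71 -73.57] r [49.38 49.18 49.3  49.21] ang-45 [25.18 24.88 25.2  24.97]
87 rms 0.73 bias [0.02 2.08]
[[456.61, -56.943, 0.756], [519.482, -27.754, 0.732], [548.731, -90.158, 0.862], [485.948, -119.461, 1.217]]
centre [502.69 -73.58] r [48.99 48.8  48.93 48.84] ang-45 [25.15 24.88 25.2  24.95]
```

```bash
python3 - <<'E'
from h import *
import pickle
F=pickle.load(open("F0.pkl","rb")); S,D=F["scene"],F["side"]
for a,b in [((414,156),(186,328)),((415,165),(181,343)),((408,199),(194,378))]: print("red",tri([ray(S,a),ray(D,b)]))
print("beaker base",onz(S,(362,183),0),onz(D,(266,405),0))
go((491,233.5,415),3.548-2*np.pi)
E
```

```text
red (array([594.05337799, 349.54751316, 135.29559189]), [np.float64(3.245571546801039), np.float64(3.245571546801241)])
red (array([597.98090469, 360.7167943 , 106.01469029]), [np.float64(0.36785199480063996), np.float64(0.3678519948005718)])
red (array([595.21006192, 359.34375339,   2.00663285]), [np.float64(2.006973144315402), np.float64(2.0069731443152943)])
beaker base [457.67363335 349.71157181   0.        ] [462.67374562 334.49450752   0.        ]
now [501.9 -73.5 340.1] [-3.1415  0.      2.8097] t 3.9 op 1.0
translation cm [11.033 28.671 -7.487] rot [-1.000e-04  0.000e+00 -7.383e-01] rows>= 5.059158912345046
```

Request:
step_arm(
  deltas=[
    {"translation": [0.5,2.0,-2],"rot": [0,0,-0.1]},
    {"translation": [2.5,6.5,-4],"rot": [0,0,-0.25]},
    {"translation": [4.5,11.5,-6],"rot": [0,0,-0.4]},
    {"translation": [6.5,17,-7.5],"rot": [0,0,-0.55]},
    {"translation": [8.5,22,-7.5],"rot": [0,0,-0.7]},
    {"translation": [10.5,27,-7.5],"rot": [0,0,-0.738]},
    {"translation": [11.03,28.67,-7.5],"rot": [0,0,-0.738]},
    {"translation": [11.03,28.67,-7.5],"rot": [0,0,-0.738]},
  ],
)

```text
clock: 4.9
eef_pos: [490.2, 234.5, 414.9]
tcp_rot: [-3.141, -0.0, -2.732]
contact_force: [-0.0, -0.4, -0.1]
opening: 0.996
```

```bash
python3 - <<'E'
from h import *
import pickle
f=imaging.grab_frame("wrist"); pickle.dump(f,open("w1.pkl","wb")); cv2.imwrite("pics/w1.png",f["image"][:,:,::-1])
go((491,233.5,415),3.548-2*np.pi)
E
```

```text
now [490.2 233.5 414.9] [-3.1411e+00 -7.0000e-04 -2.7327e+00] t 4.95 op 0.999
translation cm [-0.07  -0.033 -0.015] rot [-0.0005 -0.0007  0.0025] rows>= 0.014240693623876482
```

View pics/w1.png

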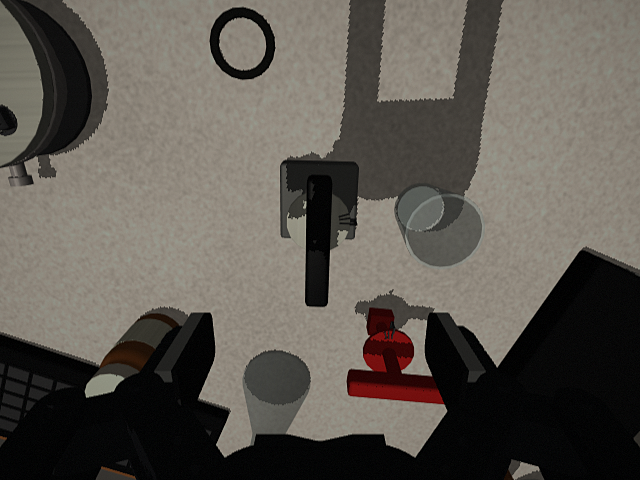

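```bash
python3 - <<'E'
from h import *
import pickle
f=pickle.load(open("w1.pkl","rb"))
im=f["image"][150:320,255:385,::-1].astype(float); im=np.clip((im/130)**.45*255,0,255).astype(np.uint8)
a=cv2.resize(im[:85],None,fx=6,fy=6,interpolation=cv2.INTER_CUBIC);cv2.imwrite("pics/w1a.png",a)
a=cv2.resize(im[85:],None,fx=6,fy=6,interpolation=cv2.INTER_CUBIC);cv2.imwrite("pics/w1b.png",a)
E
```

```text
(no output)
```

View pics/w1a.png

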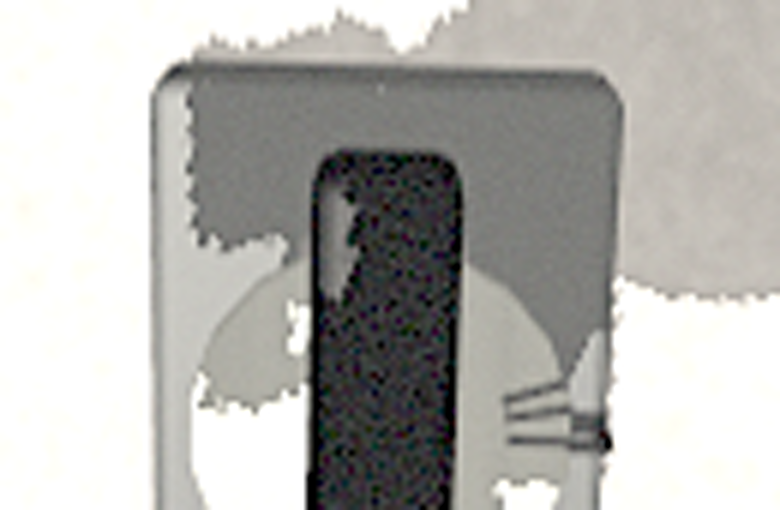

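View pics/w1b.png

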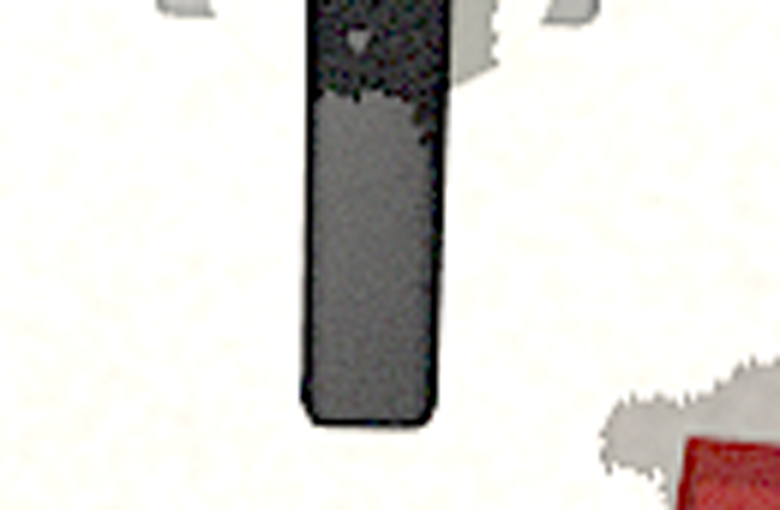

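```bash
python3 - <<'E'
from h import *
import pickle
f=pickle.load(open("w1.pkl","rb"))
W=f["world_to_cam"].copy(); 
c=lambda x,y:(255+(x+.5)/6-.5,150+(y+.5)/6-.5)
for b in (0,.71):
    g=dict(f);W=f["world_to_cam"].copy();W[1,3]+=b;g["world_to_cam"]=W
    p=onz(g,c(387.5,183),155);p2=onz(g,c(387.5,151),135);q=onz(g,c(370,934),155)
    print(b,p.round(2),p2.round(2),q.round(2),"len",np.linalg.norm(p-q),np.linalg.norm((p2-q)[:2]),"mid",((p+q)/2).round(2),((p2+q)/2).round(2),"ang",np.arctan2(*(p-q)[1::-1]))
    L=onz(g,c(308,500),155);R=onz(g,c(452,500),155);print("width",np.linalg.norm(L-R),((L+R)/2).round(2))
    # stand top corners z=30
    for s in [(155,72),(620,80)]: print(onz(g,c(*s),30).round(1))
E
```

```text
0 [450.25 216.77 155.  ] [450.25 216.74 135.  ] [530.84 249.53 155.  ] len 86.98948726281884 87.00519069836848 mid [490.55 233.15 155.  ] [490.54 233.14 145.  ] ang -2.755436436405446
width 15.513401710178446 [482.01 229.67 155.  ]
[469.2 185.2  30. ]
[441.4 252.4  30. ]
0.71 [450.91 217.05 155.  ] [450.9  217.03 135.  ] [531.57 249.85 155.  ] len 87.07752889627749 87.09655381767338 mid [491.24 233.45 155.  ] [491.24 233.44 145.  ] ang -2.7554364364054464
width 15.52910274797094 [482.69 229.96 155.  ]
[469.8 185.5  30. ]
[442.  252.7  30. ]
```

```bash
python3 - <<'E'
from h import *
go((491.2,233.4,300),-2.753)
E
```

```text
now [490.2 233.5 414.9] [-3.1411e+00 -7.0000e-04 -2.7327e+00] t 4.95 op 0.999
translation cm [-0.092 -0.044 11.485] rot [-0.0005 -0.0007  0.0203] rows>= 1.8377017719678748
```

Request:
step_arm(
  deltas=[
    {"translation": [-0.05,-0.02,3],"rot": [0,0,0.02]},
    {"translation": [-0.09,-0.04,6.5],"rot": [0,0,0.02]},
    {"translation": [-0.09,-0.04,9.5],"rot": [0,0,0.02]},
    {"translation": [-0.09,-0.04,11.2],"rot": [0,0,0.02]},
    {"translation": [-0.09,-0.04,11.5],"rot": [0,0,0.02]},
    {"translation": [-0.09,-0.04,11.5],"rot": [0,0,0.02]},
  ],
)

```text
clock: 5.7
eef_pos: [491.7, 233.7, 300.8]
tcp_rot: [3.142, 0.001, -2.753]
contact_force: [0.0, 0.2, 0.9]
opening: 1.004
```

```bash
python3 - <<'E'
from h import *
f=imaging.grab_frame("wrist"); cv2.imwrite("pics/w2.png",np.clip((f["image"][:,:,::-1]/160.)**.6*255,0,255).astype(np.uint8))
go((491.2,233.4,300),-2.753)
E
```

```text
now [491.7 233.9 301.1] [ 3.1415e+00  1.5000e-03 -2.7527e+00] t 5.75 op 1.001
translation cm [ 0.066 -0.026  0.106] rot [0.0001 0.0015 0.0003] rows>= 0.02040485123202735
```

View pics/w2.png

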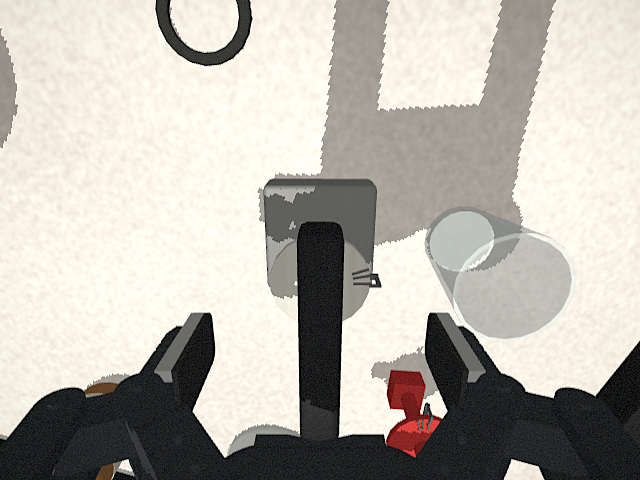

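The bar is centred between the fingers, and the disc with its ticks is visible at (365,277). Closing.

Request:
step_arm(
  deltas=[
    {"translation": [0,0,0],"rot": [0,0,0]},
    {"translation": [0,0,0],"rot": [0,0,0]},
    {"translation": [0,0,0],"rot": [0,0,0]},
    {"translation": [0,0,0],"rot": [0,0,0]},
    {"translation": [0,0,0],"rot": [0,0,0]},
    {"translation": [0,0,0],"rot": [0,0,0]},
    {"translation": [0,0,0],"rot": [0,0,0]},
    {"translation": [0,0,0],"rot": [0,0,0]},
  ],
  grip=255,
  squeeze=110,
)

```text
clock: 6.75
eef_pos: [491.4, 234.0, 300.5]
tcp_rot: [-3.142, 0.0, -2.752]
contact_force: [-1.5, -1.1, 6.0]
opening: 0.168
```

```bash
python3 - <<'E'
from h import *
import pickle
f=imaging.grab_frame("wrist"); pickle.dump(f,open("w3.pkl","wb")); cv2.imwrite("pics/w3.png",np.clip((f["image"][:,:,::-1]/160.)**.6*255,0,255).astype(np.uint8))
p,R,s=pose();print(s)
E
```

```text
{'clock': 6.8, 'qpos': array([ 4.41611505e-01,  3.54646170e-01,  1.89812077e+00, -1.18847609e-04,
        8.88352255e-01, -1.51834801e+00]), 'qvel': array([ 0.00107209, -0.00056049, -0.00035371,  0.00056273,  0.0011695 ,
        0.00305053]), 'joint_efforts': array([ 3.57563328e-01, -5.12938571e+01, -2.65430886e+01,  1.63656017e-01,
       -4.11513364e-01, -4.42633944e-03]), 'eef_pos': array([491.37963034, 233.94196416, 300.46219627]), 'tcp_rot': array([-3.14152534e+00,  4.77639337e-04, -2.75235452e+00]), 'contact_force': array([-0.43645075, -0.99183749,  6.20907122]), 'wrist_torque': array([-0.23517403,  0.17261995,  0.03103566]), 'opening': 0.16664554645379162}
```

View pics/w3.png

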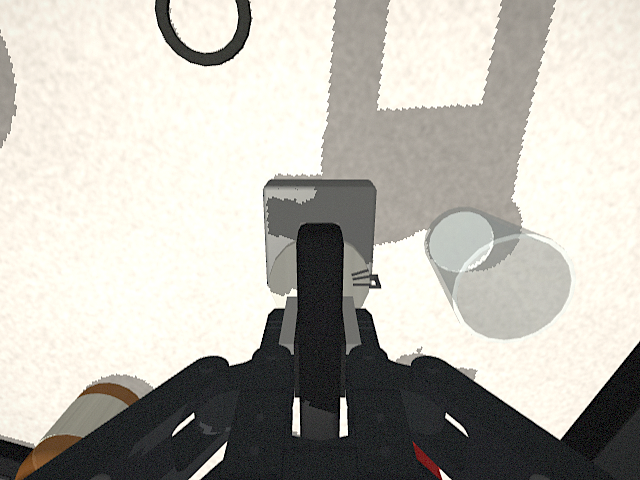

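Grasped: opening 0.167, about 14–16 mm, and the ticks and pointer stay visible at (365,278). Lifting.

Request:
step_arm(
  deltas=[
    {"translation": [0,0,-0.5],"rot": [0,0,0]},
    {"translation": [0,0,-1.2],"rot": [0,0,0]},
    {"translation": [0,0,-2.2],"rot": [0,0,0]},
    {"translation": [0,0,-3.5],"rot": [0,0,0]},
    {"translation": [0,0,-5],"rot": [0,0,0]},
    {"translation": [0,0,-6.5],"rot": [0,0,0]},
    {"translation": [0,0,-8],"rot": [0,0,0]},
    {"translation": [0,0,-8.5],"rot": [0,0,0]},
  ],
)

```text
clock: 7.8
eef_pos: [491.5, 234.0, 386.5]
tcp_rot: [3.142, 0.002, -2.752]
contact_force: [0.1, -0.0, -3.2]
opening: 0.164
```

```bash
python3 - <<'E'
from h import *
import pickle
f=imaging.grab_frame("wrist"); pickle.dump(f,open("w4.pkl","wb")); cv2.imwrite("pics/w4.png",np.clip((f["image"][:,:,::-1]/160.)**.6*255,0,255).astype(np.uint8))
p,R,s=pose();print(s["contact_force"],s["wrist_torque"])
go((456,-56.8,385),2.329)
E
```

```text
[ 0.93388571  0.17283563 -2.55503624] [-0.00451154  0.04047646  0.05163082]
now [491.5 234.1 386.5] [ 3.1415e+00  1.8000e-03 -2.7524e+00] t 7.85 op 0.165
translation cm [ 14.319 -25.564   0.124] rot [1.2000e-03 1.5000e-03 1.2018e+00] rows>= 6.4372484886224735
```

View pics/w4.png

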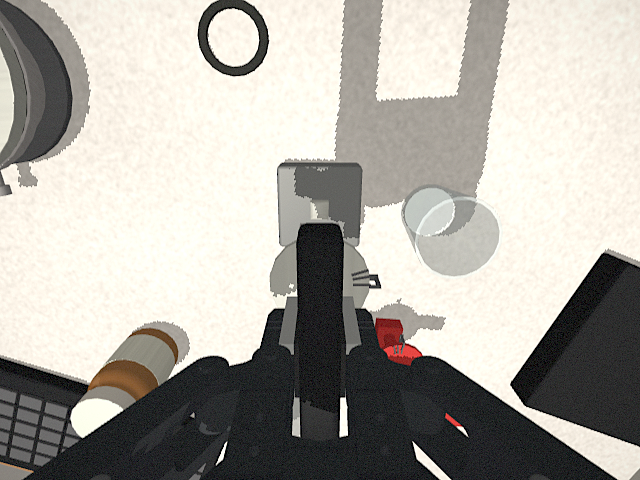

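Request:
step_arm(
  deltas=[
    {"translation": [1,-1.8,0],"rot": [0,0,0.1]},
    {"translation": [3,-5.4,0],"rot": [0,0,0.27]},
    {"translation": [5.2,-9.3,0],"rot": [0,0,0.44]},
    {"translation": [7.4,-13.2,0],"rot": [0,0,0.61]},
    {"translation": [9.6,-17.1,0],"rot": [0,0,0.78]},
    {"translation": [11.8,-21,0],"rot": [0,0,0.95]},
    {"translation": [13.5,-24.1,0],"rot": [0,0,1.1]},
    {"translation": [14.2,-25.4,0],"rot": [0,0,1.19]},
  ],
)

```text
clock: 8.85
eef_pos: [455.7, -56.6, 384.7]
tcp_rot: [-3.141, -0.0, 2.335]
contact_force: [0.6, 0.8, -2.4]
opening: 0.165
```

Request:
step_arm(
  deltas=[
    {"translation": [0,0,0],"rot": [0,0,0]},
    {"translation": [0,0,0],"rot": [0,0,0]},
  ],
)

```text
clock: 9.1
eef_pos: [456.2, -54.6, 384.9]
tcp_rot: [-3.142, -0.001, 2.343]
contact_force: [-0.4, 0.4, -3.6]
opening: 0.165
```

```bash
python3 - <<'E'
from h import *
go((456,-56.8,362),2.329)
for n in ("scene","side"):
    f=imaging.grab_frame(n); p=proj(f,[456,-56.8,120])[0].astype(int); crop(f,"a1"+n,p[0]-50,p[1]-50,p[0]+50,p[1]+40,6)
E
```

```text
now [456.2 -54.6 384.9] [-3.1415e+00 -6.0000e-04  2.3425e+00] t 9.1 op 0.165
translation cm [-0.146 -0.171  2.288] rot [-0.0001 -0.0006  0.0135] rows>= 0.3677678549841232
```

View pics/a1scene.png

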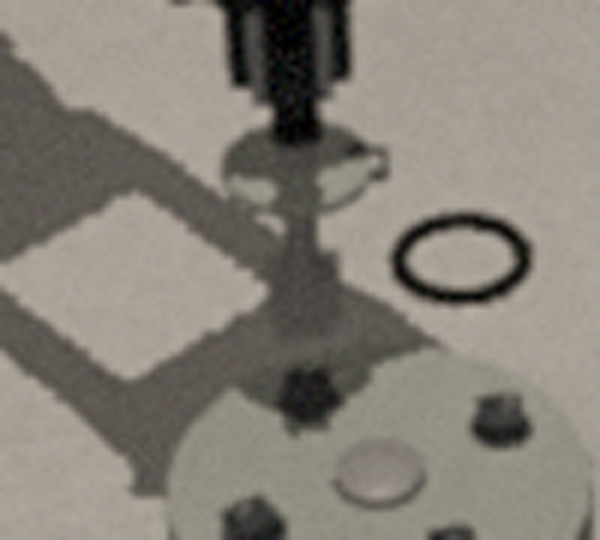

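View pics/a1side.png

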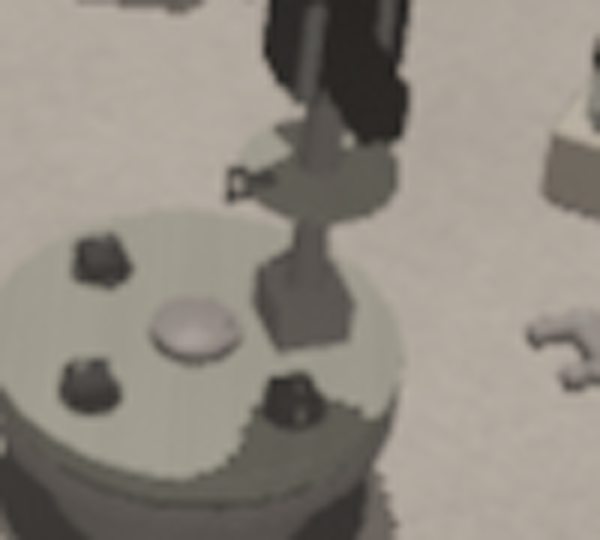

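The socket is about 20 mm above bolt A and roughly aligned. I'll correct by 2 mm and descend slowly.

Request:
step_arm(
  deltas=[
    {"translation": [-0.15,-0.17,1.0],"rot": [0,0,0.0135]},
    {"translation": [-0.15,-0.17,1.9],"rot": [0,0,0.0135]},
    {"translation": [-0.15,-0.17,2.0],"rot": [0,0,0.0135]},
    {"translation": [-0.15,-0.17,2.0],"rot": [0,0,0.0135]},
  ],
)

```text
clock: 9.7
eef_pos: [456.1, -57.2, 364.9]
tcp_rot: [-3.141, -0.0, 2.327]
contact_force: [-0.0, -0.3, -2.8]
opening: 0.167
```

```bash
python3 - <<'E'
from h import *
go((456,-56.8,345.4),2.329)
p,R,s=pose();print(s["contact_force"].round(2),s["wrist_torque"].round(3))
E
```

```text
now [456.1 -57.2 364.9] [-3.1413e+00 -4.0000e-04  2.3275e+00] t 9.7 op 0.167
translation cm [0.031 0.021 1.948] rot [-0.0003 -0.0004 -0.0015] rows>= 0.3118163021059729
[-0.01 -0.26 -2.8 ] [ 0.003  0.019 -0.001]
```

Request:
step_arm(
  deltas=[
    {"translation": [0.03,0.02,0.5],"rot": [0,0,0]},
    {"translation": [0.03,0.02,0.9],"rot": [0,0,0]},
    {"translation": [0.03,0.02,1.1],"rot": [0,0,0]},
    {"translation": [0.03,0.02,1.2],"rot": [0,0,0]},
  ],
)

```text
clock: 10.2
eef_pos: [456.0, -56.9, 352.9]
tcp_rot: [-3.141, -0.0, 2.327]
contact_force: [0.7, -0.1, -3.8]
opening: 0.169
```

```bash
python3 - <<'E'
from h import *
go((456,-56.8,345.4),2.329)
p,R,s=pose();print(s["contact_force"].round(2),s["wrist_torque"].round(3))
E
```

```text
now [456.  -56.9 352.9] [-3.1415e+00 -1.0000e-04  2.3272e+00] t 10.2 op 0.169
translation cm [0.004 0.007 0.754] rot [-0.0001 -0.0001 -0.0018] rows>= 0.12058549445069869
[ 0.68 -0.08 -3.75] [0.022 0.002 0.002]
```

Request:
step_arm(
  deltas=[
    {"translation": [0,0,0.2],"rot": [0,0,0]},
    {"translation": [0,0,0.4],"rot": [0,0,0]},
    {"translation": [0,0,0.55],"rot": [0,0,0]},
    {"translation": [0,0,0.6],"rot": [0,0,0]},
  ],
)

```text
clock: 10.7
eef_pos: [456.0, -56.9, 347.0]
tcp_rot: [-3.141, -0.0, 2.327]
contact_force: [-0.1, 0.4, -3.2]
opening: 0.165
```

```bash
cat > g.py <<'E'
from h import *
import pickle,sys
n=sys.argv[1]
f=imaging.grab_frame("wrist"); pickle.dump(f,open(n+".pkl","wb"))
im=f["image"][235:310,270:400,::-1].astype(float); m=float(sys.argv[2]) if len(sys.argv)>2 else 130
im=np.clip((im/m)**.5*255,0,255).astype(np.uint8)
cv2.imwrite(f"pics/{n}.png",cv2.resize(im,None,fx=6,fy=6,interpolation=cv2.INTER_CUBIC))
p,R,s=pose();print(s["clock"],p.round(2),s["tcp_rot"].round(4),"F",s["contact_force"].round(2),"M",s["wrist_torque"].round(3),"q6",s["qpos"][5].round(3))
E
python3 g.py g1
```

```text
10.75 [455.97 -56.85 346.96] [-3.1415e+00 -2.0000e-04  2.3273e+00] F [ 0.09  0.11 -3.13] M [ 0.021 -0.049 -0.013] q6 -0.884
```

View pics/g1.png

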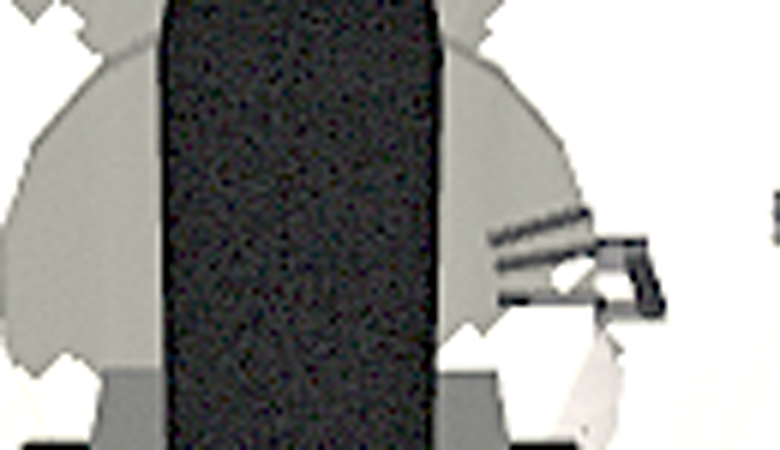

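The socket is fully over bolt A with no contact force. The ticks are on the right, with zero at row 300, 0.18 at 257 and 0.32 at 225. First turn of A.

Request:
step_arm(
  deltas=[
    {"translation": [0,0,0],"rot": [0,0,0.05]},
    {"translation": [0,0,0],"rot": [0,0,0.1]},
    {"translation": [0,0,0],"rot": [0,0,0.15]},
    {"translation": [0,0,0],"rot": [0,0,0.2]},
    {"translation": [0,0,0],"rot": [0,0,0.25]},
    {"translation": [0,0,0],"rot": [0,0,0.3]},
    {"translation": [0,0,0],"rot": [0,0,0.3]},
  ],
)

```text
clock: 11.62
eef_pos: [456.0, -56.8, 347.1]
tcp_rot: [3.142, -0.0, 2.028]
contact_force: [0.1, 1.4, -3.7]
opening: 0.168
```

```bash
python3 g.py g2
```

```text
11.675 [456.   -56.77 347.11] [ 3.1415e+00 -2.0000e-04  2.0283e+00] F [-0.1   0.92 -2.12] M [0.341 0.057 0.059] q6 -0.585
```

View pics/g2.png

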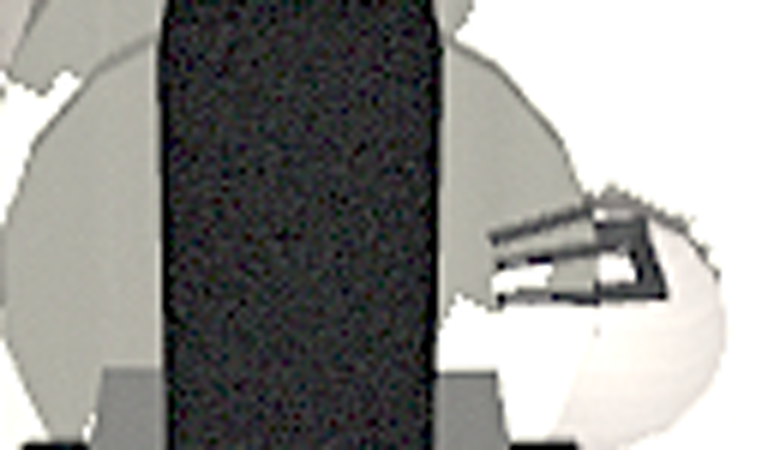

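The pointer moved up about 16 crop px, or roughly 0.05–0.06 rad, and wrist Mz is 0.059 N·m. Both match the 0.06 drag, so the bolt is turning. Continuing.

Request:
step_arm(
  deltas=[
    {"translation": [0,0,0],"rot": [0,0,0.05]},
    {"translation": [0,0,0],"rot": [0,0,0.1]},
    {"translation": [0,0,0],"rot": [0,0,0.15]},
    {"translation": [0,0,0],"rot": [0,0,0.2]},
    {"translation": [0,0,0],"rot": [0,0,0.25]},
    {"translation": [0,0,0],"rot": [0,0,0.3]},
    {"translation": [0,0,0],"rot": [0,0,0.3]},
  ],
)

```text
clock: 12.55
eef_pos: [456.0, -56.8, 347.1]
tcp_rot: [-3.141, -0.0, 1.729]
contact_force: [-0.0, 1.7, -2.6]
opening: 0.17
```

```bash
python3 g.py g3
```

```text
12.6 [455.96 -56.82 347.1 ] [-3.1415e+00 -1.0000e-04  1.7290e+00] F [-0.42  0.84 -2.88] M [0.31  0.112 0.099] q6 -0.286
```

View pics/g3.png

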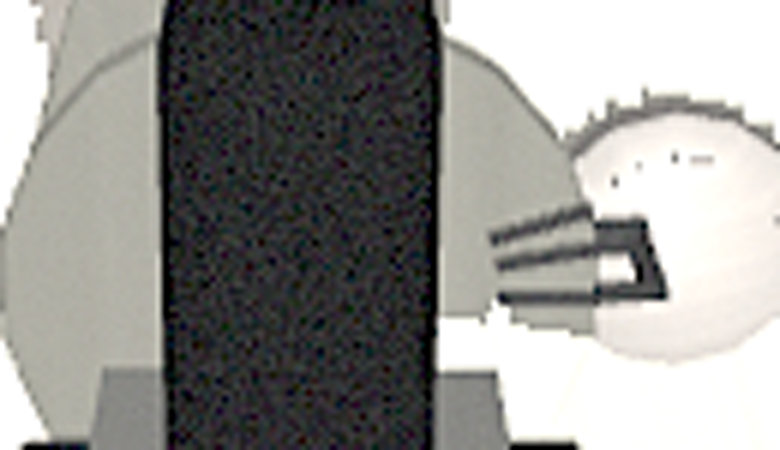

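Request:
step_arm(
  deltas=[
    {"translation": [0,0,0],"rot": [0,0,-0.08]},
    {"translation": [0,0,0],"rot": [0,0,-0.16]},
    {"translation": [0,0,0],"rot": [0,0,-0.18]},
    {"translation": [0,0,-0.4],"rot": [0,0,-0.18]},
    {"translation": [0,0,-1],"rot": [0,0,-0.18]},
    {"translation": [0,0,-1.8],"rot": [0,0,-0.18]},
    {"translation": [0,0,-2.6],"rot": [0,0,-0.18]},
  ],
)

```text
clock: 13.48
eef_pos: [456.1, -56.9, 373.8]
tcp_rot: [3.141, 0.0, 1.907]
contact_force: [-0.6, -0.1, -3.1]
opening: 0.166
```

```bash
python3 - <<'E'
from h import *
import pickle
f=imaging.grab_frame("wrist"); pickle.dump(f,open("w5.pkl","wb")); cv2.imwrite("pics/w5.png",np.clip((f["image"][:,:,::-1]/160.)**.6*255,0,255).astype(np.uint8))
go((550,-90.9,365),2.434)
E
```

```text
now [456.4 -56.9 374.8] [3.1399e+00 9.0000e-04 1.9072e+00] t 13.525 op 0.168
translation cm [-6.298  7.712  0.997] rot [ 0.0014  0.0013 -0.5268] rows>= 2.8218469551007805
```

View pics/w5.png

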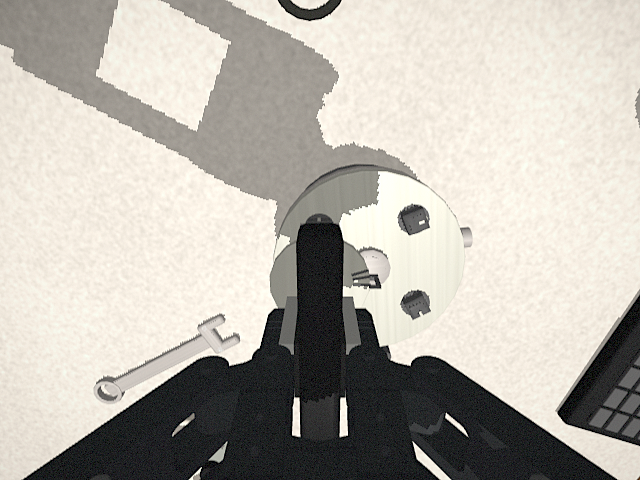

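Lifted clean off A. Bolts B (413,218) and C (415,303) are unchanged. Moving to C.

Request:
step_arm(
  deltas=[
    {"translation": [-1,1.2,0],"rot": [0,0,-0.08]},
    {"translation": [-2.8,3.4,0],"rot": [0,0,-0.22]},
    {"translation": [-4.6,5.6,0],"rot": [0,0,-0.37]},
    {"translation": [-5.9,7.2,0],"rot": [0,0,-0.49]},
    {"translation": [-6.3,7.7,0.4],"rot": [0,0,-0.527]},
    {"translation": [-6.3,7.7,0.9],"rot": [0,0,-0.527]},
    {"translation": [-6.3,7.7,1],"rot": [0,0,-0.527]},
  ],
)

```text
clock: 14.4
eef_pos: [548.9, -90.8, 362.6]
tcp_rot: [-3.141, -0.001, 2.433]
contact_force: [-0.8, 0.0, -2.9]
opening: 0.165
```

```bash
python3 - <<'E'
from h import *
go((550,-90.9,346.9),2.434)
E
```

```text
now [548.9 -90.8 362.6] [-3.1410e+00 -1.1000e-03  2.4333e+00] t 14.4 op 0.165
translation cm [-0.091  0.059  1.568] rot [-0.0006 -0.0011 -0.0007] rows>= 0.2514062892750997
```

Request:
step_arm(
  deltas=[
    {"translation": [-0.09,0.06,0.1],"rot": [0,0,0]},
    {"translation": [-0.09,0.06,0.4],"rot": [0,0,0]},
    {"translation": [-0.09,0.06,0.7],"rot": [0,0,0]},
    {"translation": [-0.09,0.06,0.95],"rot": [0,0,0]},
    {"translation": [-0.09,0.06,1.0],"rot": [0,0,0]},
  ],
)

```text
clock: 15.02
eef_pos: [550.5, -91.0, 352.8]
tcp_rot: [-3.141, -0.0, 2.434]
contact_force: [0.1, 0.0, -3.9]
opening: 0.17
```

```bash
python3 - <<'E'
from h import *
go((550,-90.9,346.9),2.434)
print(readout.sense()["contact_force"],readout.sense()["wrist_torque"])
E
```

```text
now [550.5 -91.  352.8] [-3.1414e+00 -4.0000e-04  2.4342e+00] t 15.025 op 0.17
translation cm [ 0.043 -0.022  0.592] rot [-0.0002 -0.0004  0.0002] rows>= 0.09502522787969926
[ 0.0935156   0.02142585 -3.88067949] [ 0.00480326  0.00434523 -0.01316525]
```

Request:
step_arm(
  deltas=[
    {"translation": [0.04,-0.02,0.2],"rot": [0,0,0]},
    {"translation": [0.04,-0.02,0.4],"rot": [0,0,0]},
    {"translation": [0.04,-0.02,0.55],"rot": [0,0,0]},
    {"translation": [0.04,-0.02,0.58],"rot": [0,0,0]},
  ],
)

```text
clock: 15.52
eef_pos: [550.1, -90.9, 347.1]
tcp_rot: [-3.141, -0.0, 2.434]
contact_force: [0.3, -0.4, -3.8]
opening: 0.166
```

Request:
step_arm(
  deltas=[
    {"translation": [0,0,0],"rot": [0,0,0.05]},
    {"translation": [0,0,0],"rot": [0,0,0.1]},
    {"translation": [0,0,0],"rot": [0,0,0.15]},
    {"translation": [0,0,0],"rot": [0,0,0.2]},
    {"translation": [0,0,0],"rot": [0,0,0.25]},
    {"translation": [0,0,0],"rot": [0,0,0.3]},
    {"translation": [0,0,0],"rot": [0,0,0.3]},
  ],
)

```text
clock: 16.4
eef_pos: [550.1, -90.8, 347.3]
tcp_rot: [-3.142, -0.0, 2.135]
contact_force: [-1.9, 0.8, -2.6]
opening: 0.169
```

```bash
python3 g.py g4
```

```text
16.45 [550.05 -90.84 347.28] [-3.1415e+00 -3.0000e-04  2.1354e+00] F [ 0.67  0.67 -3.89] M [0.248 0.124 0.064] q6 -0.731
```

View pics/g4.png

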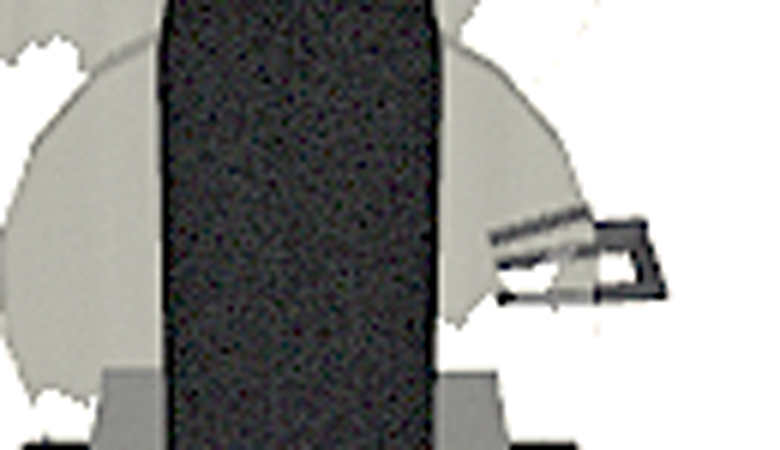

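Bolt C engaged and turning, with the pointer at the drag reading. Finishing C, then lifting.

Request:
step_arm(
  deltas=[
    {"translation": [0,0,0],"rot": [0,0,0.05]},
    {"translation": [0,0,0],"rot": [0,0,0.1]},
    {"translation": [0,0,0],"rot": [0,0,0.15]},
    {"translation": [0,0,0],"rot": [0,0,0.2]},
    {"translation": [0,0,0],"rot": [0,0,0.25]},
    {"translation": [0,0,0],"rot": [0,0,0.3]},
    {"translation": [0,0,0],"rot": [0,0,0.3]},
  ],
)

```text
clock: 17.32
eef_pos: [550.1, -90.9, 347.3]
tcp_rot: [-3.141, -0.0, 1.836]
contact_force: [-0.5, 0.8, -3.8]
opening: 0.166
```

```bash
python3 g.py g5
```

```text
17.375 [550.04 -90.87 347.23] [-3.1413e+00 -2.0000e-04  1.8361e+00] F [-0.73  1.02 -4.05] M [0.267 0.161 0.025] q6 -0.432
```

Request:
step_arm(
  deltas=[
    {"translation": [0,0,0],"rot": [0,0,-0.08]},
    {"translation": [0,0,0],"rot": [0,0,-0.16]},
    {"translation": [0,0,0],"rot": [0,0,-0.18]},
    {"translation": [0,0,-0.4],"rot": [0,0,-0.18]},
    {"translation": [0,0,-1],"rot": [0,0,-0.18]},
    {"translation": [0,0,-1.8],"rot": [0,0,-0.18]},
    {"translation": [0,0,-2.5],"rot": [0,0,-0.18]},
    {"translation": [0,0,-2.5],"rot": [0,0,-0.18]},
  ],
)

```text
clock: 18.38
eef_pos: [550.4, -91.0, 373.2]
tcp_rot: [3.14, 0.001, 2.014]
contact_force: [-0.7, -0.4, -3.3]
opening: 0.17
```

```bash
python3 - <<'E'
from h import *
import pickle
f=imaging.grab_frame("wrist"); pickle.dump(f,open("w6.pkl","wb")); cv2.imwrite("pics/w6.png",np.clip((f["image"][:,:,::-1]/160.)**.6*255,0,255).astype(np.uint8))
go((520.05,-26.85,364),2.304)
E
```

```text
now [550.2 -90.9 372.7] [3.1410e+00 4.0000e-04 2.0142e+00] t 18.425 op 0.166
translation cm [7.083 0.027 0.865] rot [ 0.0006  0.0005 -0.2898] rows>= 1.5523392579466238
```

View pics/w6.png

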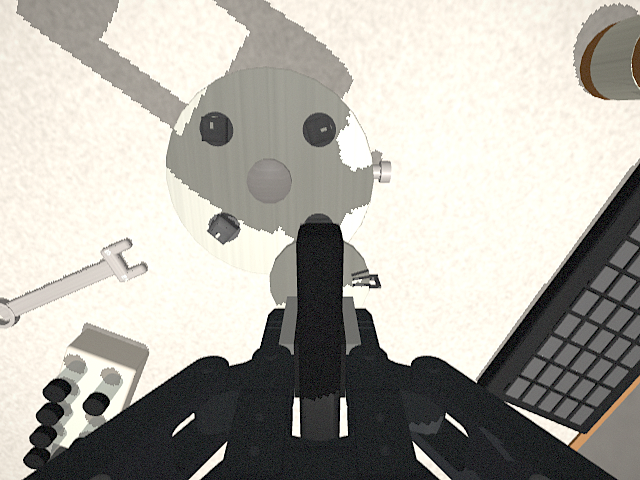

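```bash
python3 - <<'E'
from boltview import *
sheet(["w6.pkl"],[(455.7,-56.5),(485.7,-120.6)],"w6A")
f=pickle.load(open("w6.pkl","rb"))
for a in (0.758-.32,0.758-.42,.758-.52):
    c=np.array([[455.7+np.cos(a+t)*11.31,-56.5+np.sin(a+t)*11.31,83] for t in np.pi/4+np.arange(4)*np.pi/2])
    p0=proj(f,[455,-56,83])
    o=proj(f,[455.7,-56.5,83])[0].round()-24
    print(a,((proj(f,c)-o+.5)*8-.5).round().tolist())
E
```

```text
0.438 [[284.0, 91.0], [90.0, 90.0], [109.0, 290.0], [299.0, 291.0]]
0.338 [[294.0, 102.0], [100.0, 81.0], [99.0, 280.0], [290.0, 300.0]]
0.238 [[303.0, 114.0], [110.0, 72.0], [90.0, 268.0], [280.0, 308.0]]
```

View pics/w6A.png

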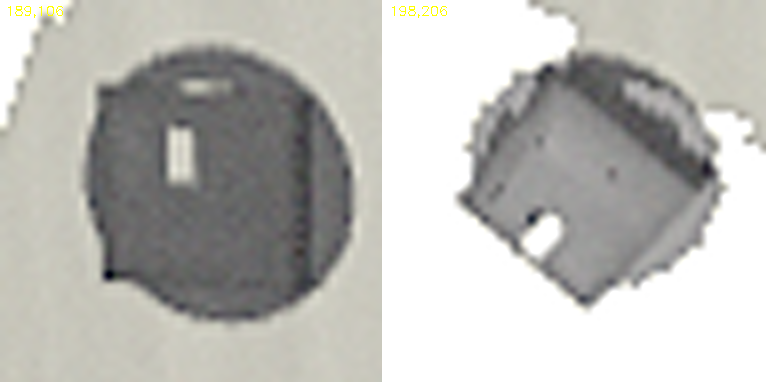

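Bolt A's head now sits at about 0.38 rad, so it has turned roughly 0.38 and lies within the first-pass window. On to B.

Request:
step_arm(
  deltas=[
    {"translation": [1,0,0],"rot": [0,0,-0.06]},
    {"translation": [3,0,0],"rot": [0,0,-0.14]},
    {"translation": [5,0,0],"rot": [0,0,-0.22]},
    {"translation": [6.6,0,0],"rot": [0,0,-0.28]},
    {"translation": [7.08,0.03,0.4],"rot": [0,0,-0.29]},
    {"translation": [7.08,0.03,0.8],"rot": [0,0,-0.29]},
    {"translation": [7.08,0.03,0.85],"rot": [0,0,-0.29]},
    {"translation": [7.08,0.03,0.85],"rot": [0,0,-0.29]},
  ],
)

```text
clock: 19.42
eef_pos: [520.2, -27.2, 363.6]
tcp_rot: [-3.141, -0.0, 2.303]
contact_force: [0.6, 0.4, -3.7]
opening: 0.167
```

```bash
python3 - <<'E'
from h import *
go((520.05,-26.85,347),2.304)
E
```

```text
now [520.2 -27.2 363.6] [-3.1414 -0.      2.3035] t 19.425 op 0.167
translation cm [0.039 0.014 1.663] rot [-0.0002 -0.     -0.0005] rows>= 0.2662112422185423
```

Request:
step_arm(
  deltas=[
    {"translation": [0.03,0.01,0.3],"rot": [0,0,0]},
    {"translation": [0.03,0.01,0.6],"rot": [0,0,0]},
    {"translation": [0.03,0.01,0.9],"rot": [0,0,0]},
    {"translation": [0.03,0.01,1.2],"rot": [0,0,0]},
    {"translation": [0.03,0.01,1.5],"rot": [0,0,0]},
    {"translation": [0.03,0.01,1.65],"rot": [0,0,0]},
    {"translation": [0.03,0.01,1.65],"rot": [0,0,0]},
  ],
)

```text
clock: 20.3
eef_pos: [519.9, -26.6, 347.1]
tcp_rot: [-3.141, -0.0, 2.304]
contact_force: [-0.3, -0.3, -3.2]
opening: 0.168
```

```bash
python3 g.py g6
```

```text
20.35 [519.9  -26.56 347.28] [-3.1416 -0.      2.3043] F [ 0.7   0.49 -3.86] M [-0.002  0.008 -0.009] q6 -0.787
```

Request:
step_arm(
  deltas=[
    {"translation": [0,0,0],"rot": [0,0,0.05]},
    {"translation": [0,0,0],"rot": [0,0,0.1]},
    {"translation": [0,0,0],"rot": [0,0,0.15]},
    {"translation": [0,0,0],"rot": [0,0,0.2]},
    {"translation": [0,0,0],"rot": [0,0,0.25]},
    {"translation": [0,0,0],"rot": [0,0,0.3]},
    {"translation": [0,0,0],"rot": [0,0,0.3]},
  ],
)

```text
clock: 21.22
eef_pos: [519.9, -26.5, 347.4]
tcp_rot: [3.141, 0.0, 2.005]
contact_force: [0.3, 0.6, -3.4]
opening: 0.167
```

```bash
python3 g.py g7
```

```text
21.275 [519.92 -26.54 347.41] [ 3.1414 -0.      2.0054] F [-0.65  0.06 -3.29] M [ 0.061 -0.027  0.06 ] q6 -0.489
```

View pics/g7.png

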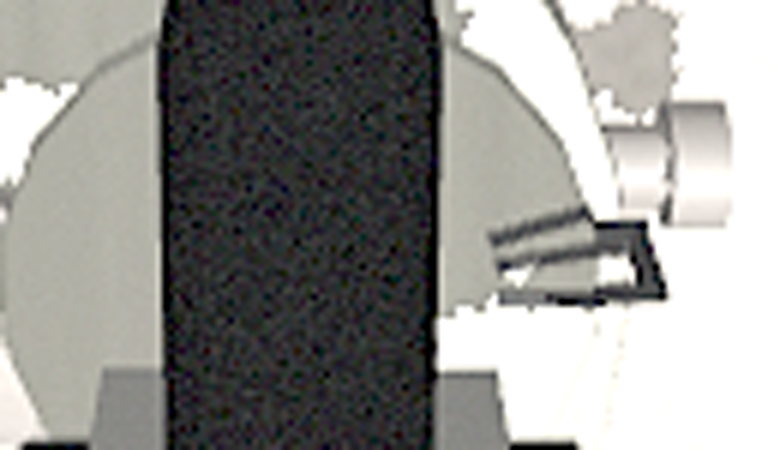

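Request:
step_arm(
  deltas=[
    {"translation": [0,0,0],"rot": [0,0,0.05]},
    {"translation": [0,0,0],"rot": [0,0,0.1]},
    {"translation": [0,0,0],"rot": [0,0,0.15]},
    {"translation": [0,0,0],"rot": [0,0,0.2]},
    {"translation": [0,0,0],"rot": [0,0,0.25]},
    {"translation": [0,0,0],"rot": [0,0,0.3]},
    {"translation": [0,0,0],"rot": [0,0,0.3]},
  ],
)

```text
clock: 22.15
eef_pos: [519.9, -26.6, 347.4]
tcp_rot: [3.141, 0.0, 1.706]
contact_force: [-0.2, -0.2, -1.4]
opening: 0.164
```

Request:
step_arm(
  deltas=[
    {"translation": [0,0,0],"rot": [0,0,-0.08]},
    {"translation": [0,0,0],"rot": [0,0,-0.16]},
    {"translation": [0,0,0],"rot": [0,0,-0.18]},
    {"translation": [0,0,-0.4],"rot": [0,0,-0.18]},
    {"translation": [0,0,-1],"rot": [0,0,-0.18]},
    {"translation": [0,0,-1.8],"rot": [0,0,-0.18]},
    {"translation": [0,0,-2.5],"rot": [0,0,-0.18]},
    {"translation": [0,0,-2.5],"rot": [0,0,-0.18]},
  ],
)

```text
clock: 23.15
eef_pos: [520.1, -26.6, 373.1]
tcp_rot: [3.14, 0.001, 1.884]
contact_force: [0.1, 0.6, -3.6]
opening: 0.166
```

```bash
python3 - <<'E'
from h import *
go((485.54,-120.95,364),1.214)
E
```

```text
now [520.1 -26.6 373.1] [3.1401e+00 6.0000e-04 1.8842e+00] t 23.15 op 0.166
translation cm [-7.911 -6.201  0.91 ] rot [1.600e-03 1.000e-04 6.702e-01] rows>= 3.5897662656246028
```

Request:
step_arm(
  deltas=[
    {"translation": [-1.2,-0.9,0],"rot": [0,0,0.12]},
    {"translation": [-3.3,-2.6,0],"rot": [0,0,0.28]},
    {"translation": [-5.4,-4.3,0],"rot": [0,0,0.44]},
    {"translation": [-7.2,-5.7,0],"rot": [0,0,0.59]},
    {"translation": [-7.91,-6.2,0.4],"rot": [0,0,0.67]},
    {"translation": [-7.91,-6.2,0.8],"rot": [0,0,0.67]},
    {"translation": [-7.91,-6.2,0.9],"rot": [0,0,0.67]},
    {"translation": [-7.91,-6.2,0.9],"rot": [0,0,0.67]},
  ],
)

```text
clock: 24.15
eef_pos: [485.4, -120.5, 363.2]
tcp_rot: [-3.141, -0.0, 1.216]
contact_force: [0.8, 0.2, -3.0]
opening: 0.167
```

```bash
python3 - <<'E'
from h import *
go((485.54,-120.95,347.1),1.214)
E
```

```text
now [ 485.4 -120.5  363.2] [-3.1413e+00 -1.0000e-04  1.2159e+00] t 24.15 op 0.167
translation cm [-0.039  0.027  1.609] rot [-0.0002 -0.0001  0.0019] rows>= 0.2576223954951872
```

Request:
step_arm(
  deltas=[
    {"translation": [-0.03,0.02,0.3],"rot": [0,0,0]},
    {"translation": [-0.03,0.02,0.6],"rot": [0,0,0]},
    {"translation": [-0.03,0.02,0.9],"rot": [0,0,0]},
    {"translation": [-0.03,0.02,1.2],"rot": [0,0,0]},
    {"translation": [-0.03,0.02,1.5],"rot": [0,0,0]},
    {"translation": [-0.03,0.02,1.6],"rot": [0,0,0]},
    {"translation": [-0.03,0.02,1.6],"rot": [0,0,0]},
  ],
)

```text
clock: 25.02
eef_pos: [485.4, -121.3, 347.2]
tcp_rot: [-3.141, -0.0, 1.214]
contact_force: [0.2, 0.4, -3.5]
opening: 0.168
```

```bash
python3 g.py g8
```

```text
25.075 [ 485.39 -121.29  347.27] [-3.1415  0.      1.2143] F [-0.7  -0.04 -3.04] M [-0.002  0.002  0.028] q6 0.109
```

Request:
step_arm(
  deltas=[
    {"translation": [0,0,0],"rot": [0,0,0.05]},
    {"translation": [0,0,0],"rot": [0,0,0.1]},
    {"translation": [0,0,0],"rot": [0,0,0.15]},
    {"translation": [0,0,0],"rot": [0,0,0.2]},
    {"translation": [0,0,0],"rot": [0,0,0.25]},
    {"translation": [0,0,0],"rot": [0,0,0.3]},
    {"translation": [0,0,0],"rot": [0,0,0.3]},
  ],
)

```text
clock: 25.95
eef_pos: [485.4, -121.2, 347.4]
tcp_rot: [3.142, -0.0, 0.915]
contact_force: [0.0, 1.3, -2.8]
opening: 0.165
```

```bash
python3 g.py g9
```

```text
26.0 [ 485.44 -121.17  347.39] [ 3.1416e+00 -4.0000e-04  9.1530e-01] F [ 0.47  2.32 -3.31] M [ 0.42  -0.14   0.063] q6 0.408
```

View pics/g9.png

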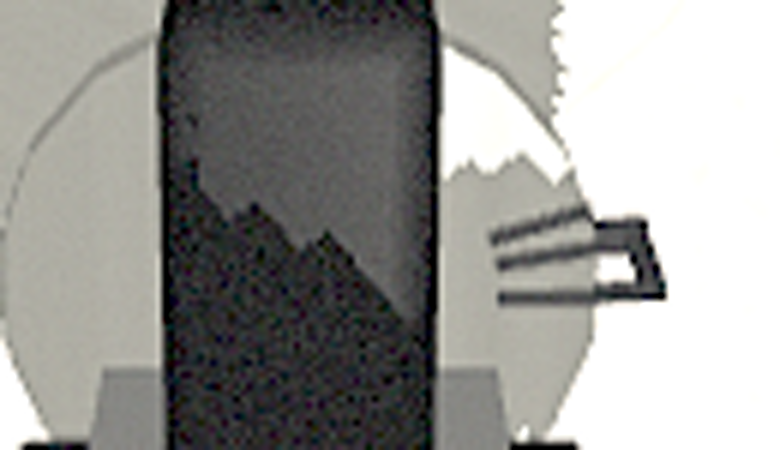

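Request:
step_arm(
  deltas=[
    {"translation": [0,0,0],"rot": [0,0,0.05]},
    {"translation": [0,0,0],"rot": [0,0,0.1]},
    {"translation": [0,0,0],"rot": [0,0,0.15]},
    {"translation": [0,0,0],"rot": [0,0,0.2]},
    {"translation": [0,0,0],"rot": [0,0,0.25]},
    {"translation": [0,0,0],"rot": [0,0,0.3]},
    {"translation": [0,0,0],"rot": [0,0,0.3]},
  ],
)

```text
clock: 26.88
eef_pos: [485.4, -121.2, 347.4]
tcp_rot: [-3.142, -0.0, 0.615]
contact_force: [0.2, 2.1, -3.2]
opening: 0.165
```

```bash
python3 g.py g10; python3 - <<'E'
# estimate pointer row motion: dark corner tracking via template match of bracket region vs g1
import pickle,cv2,numpy as np
def roi(n): 
    f=pickle.load(open(n+".pkl","rb"));return cv2.cvtColor(f["image"],cv2.COLOR_RGB2GRAY)[262:296,366:386].astype(float)
for n in ["g1","g2","g3","g4","g6","g7","g8","g9","g10"]:
    r=roi(n); 
    # right dark edge: rows where cols 374..382 dark
    m=r[:,7:15].min(1)<40; rows=np.where(m)[0]+262; print(n,rows.min() if len(rows) else None,rows.max() if len(rows) else None)
E
```

```text
26.925 [ 485.4  -121.21  347.35] [-3.1415e+00 -2.0000e-04  6.1600e-01] F [ 0.51  2.64 -2.77] M [ 0.479 -0.116  0.099] q6 0.707
g1 275 287
g2 267 284
g3 271 284
g4 271 284
g6 269 287
g7 269 285
g8 275 287
g9 271 284
g10 271 284
```

First pass done: every bolt drove at least 0.3 rad beyond engagement. D starts the second pass, still crosswise: D, B, A, C. Advancing in small steps.

Request:
step_arm(
  deltas=[
    {"translation": [0,0,0],"rot": [0,0,0.06]},
    {"translation": [0,0,0],"rot": [0,0,0.12]},
    {"translation": [0,0,0],"rot": [0,0,0.18]},
    {"translation": [0,0,0],"rot": [0,0,0.24]},
    {"translation": [0,0,0],"rot": [0,0,0.3]},
    {"translation": [0,0,0],"rot": [0,0,0.3]},
  ],
)

```text
clock: 27.68
eef_pos: [485.4, -121.2, 347.3]
tcp_rot: [-3.141, -0.0, 0.316]
contact_force: [0.2, 2.7, -1.7]
opening: 0.167
```

```bash
cat > gp.py <<'E'
from h import *
import pickle,sys
# pointer angle: slide the g1 (zero) bracket edge image rotated about disc centre; report row of the dark outer corner
n=sys.argv[1]
f=imaging.grab_frame("wrist"); pickle.dump(f,open(n+".pkl","wb"))
def bot(im):
    g=cv2.cvtColor(im,cv2.COLOR_RGB2GRAY).astype(float); g=g[255:300,366:392]
    g=cv2.resize(g,None,fx=8,fy=8,interpolation=cv2.INTER_CUBIC)
    m=(g<45).astype(np.uint8); k,l,st,ce=cv2.connectedComponentsWithStats(m)
    i=1+np.argmax(st[1:,4]); x,y,w,h,a=st[i]; return [round(v,1) for v in (366+(x+w)/8,255+y/8,255+(y+h)/8,a/64)]
print("bracket right,top,bottom,area",bot(f["image"]))
im=f["image"][235:310,330:400,::-1].astype(float); im=np.clip((im/130)**.5*255,0,255).astype(np.uint8)
cv2.imwrite(f"pics/{n}.png",cv2.resize(im,None,fx=8,fy=8,interpolation=cv2.INTER_CUBIC))
p,R,s=pose();print(s["clock"],p.round(2),s["tcp_rot"].round(4),"F",s["contact_force"].round(2),"M",s["wrist_torque"].round(3),"q6",s["qpos"][5].round(3))
if n=="h1":
    for o in ["g1","g8","g2","g3","g9","g10"]: print(o,bot(pickle.load(open(o+".pkl","rb"))["image"]))
E
python3 gp.py h1
```

```text
bracket right,top,bottom,area [np.float64(381.0), np.float64(268.9), np.float64(291.4), np.float64(132.1)]
27.725 [ 485.42 -121.24  347.34] [-3.1415e+00 -1.0000e-04  3.1650e-01] F [ 0.11  1.79 -1.72] M [ 0.591 -0.028  0.079] q6 1.006
g1 [np.float64(380.9), np.float64(274.5), np.float64(290.0), np.float64(115.3)]
g8 [np.float64(381.0), np.float64(274.5), np.float64(288.2), np.float64(127.4)]
g2 [np.float64(384.5), np.float64(266.4), np.float64(286.0), np.float64(178.0)]
g3 [np.float64(381.4), np.float64(268.5), np.float64(286.4), np.float64(142.7)]
g9 [np.float64(381.0), np.float64(266.9), np.float64(286.9), np.float64(138.4)]
g10 [np.float64(381.0), np.float64(268.8), np.float64(286.6), np.float64(134.4)]
```

View pics/h1.png

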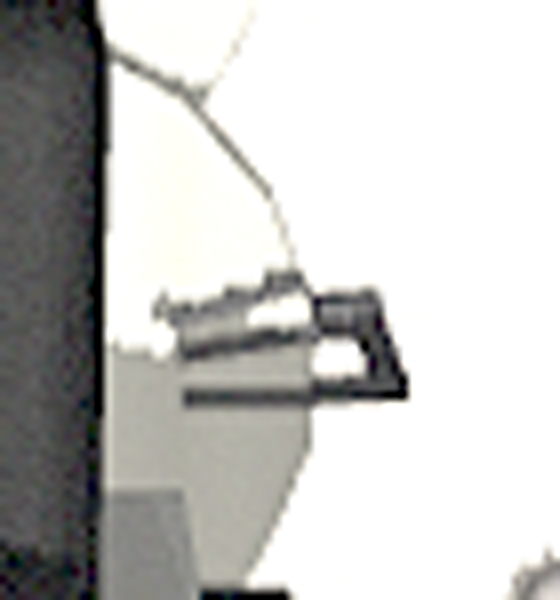

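Still at drag, with no stop yet. Advancing 0.1.

Request:
step_arm(
  deltas=[
    {"translation": [0,0,0],"rot": [0,0,0.05]},
    {"translation": [0,0,0],"rot": [0,0,0.1]},
    {"translation": [0,0,0],"rot": [0,0,0.1]},
  ],
)

```text
clock: 28.1
eef_pos: [485.4, -121.2, 347.4]
tcp_rot: [-3.142, -0.0, 0.216]
contact_force: [-0.0, 1.8, -1.7]
opening: 0.169
```

```bash
python3 gp.py h2
```

```text
bracket right,top,bottom,area [np.float64(380.8), np.float64(271.2), np.float64(290.4), np.float64(127.1)]
28.15 [ 485.39 -121.28  347.33] [-3.1415e+00 -1.0000e-04  2.1650e-01] F [-0.29  1.07 -2.32] M [ 0.521 -0.029  0.064] q6 1.106
```

View pics/h2.png

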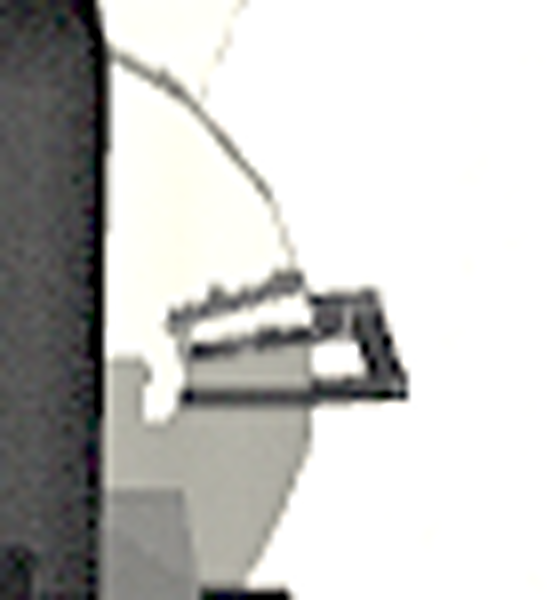

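Still dragging at 0.06. Another 0.1.

Request:
step_arm(
  deltas=[
    {"translation": [0,0,0],"rot": [0,0,0.05]},
    {"translation": [0,0,0],"rot": [0,0,0.1]},
    {"translation": [0,0,0],"rot": [0,0,0.1]},
  ],
)

```text
clock: 28.52
eef_pos: [485.4, -121.3, 347.3]
tcp_rot: [-3.142, -0.0, 0.116]
contact_force: [-0.7, 2.3, -1.9]
opening: 0.164
```

```bash
python3 gp.py h3
```

```text
bracket right,top,bottom,area [np.float64(380.8), np.float64(267.8), np.float64(282.2), np.float64(121.0)]
28.575 [ 485.39 -121.26  347.32] [-3.1416 -0.      0.1166] F [-0.36  2.58 -1.06] M [ 0.528 -0.087  0.13 ] q6 1.206
```

View pics/h3.png

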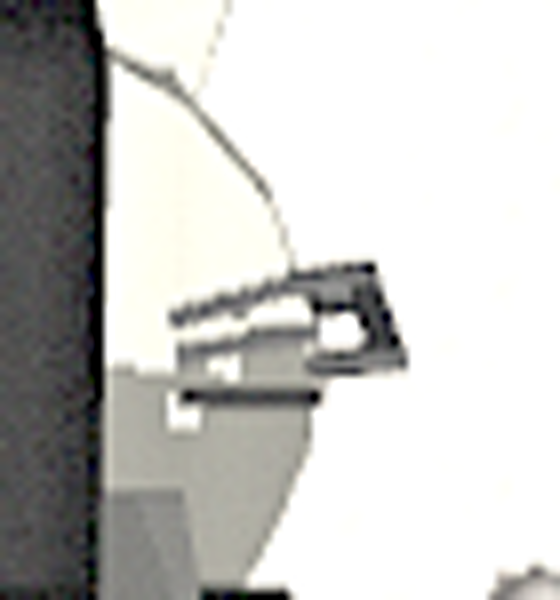

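The pointer has risen by a further 30 px, putting the gauge at about 0.13, and Mz is 0.13. D is on its stop, so I'll add 0.12 to reach about 0.25.

Request:
step_arm(
  deltas=[
    {"translation": [0,0,0],"rot": [0,0,0.05]},
    {"translation": [0,0,0],"rot": [0,0,0.1]},
    {"translation": [0,0,0],"rot": [0,0,0.12]},
    {"translation": [0,0,0],"rot": [0,0,0.12]},
    {"translation": [0,0,0],"rot": [0,0,0.12]},
  ],
)

```text
clock: 29.2
eef_pos: [485.4, -121.3, 347.3]
tcp_rot: [-3.142, -0.0, -0.005]
contact_force: [0.9, 2.0, -1.5]
opening: 0.168
```

```bash
python3 gp.py h4
```

```text
bracket right,top,bottom,area [np.float64(379.8), np.float64(262.5), np.float64(278.0), np.float64(119.3)]
29.25 [ 485.41 -121.26  347.3 ] [-3.1416 -0.     -0.0048] F [ 0.7   2.56 -1.98] M [ 0.603 -0.034  0.201] q6 1.328
```

View pics/h4.png

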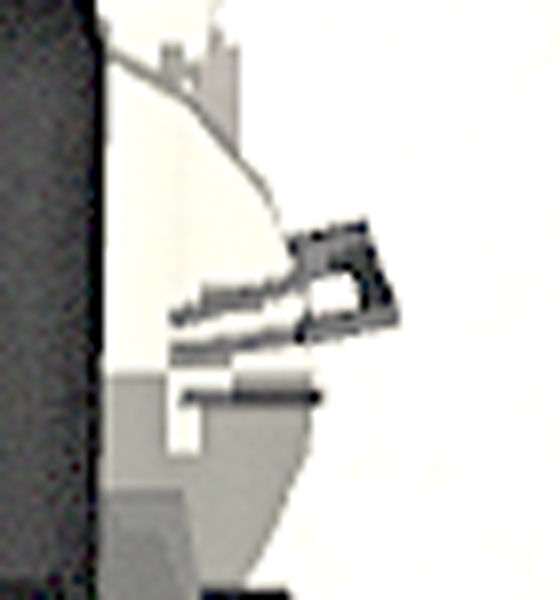

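The pointer arm's tip is between the 0.18 and 0.32 ticks, at about 0.23. I'll nudge 0.02, hold, then back off and lift.

Request:
step_arm(
  deltas=[
    {"translation": [0,0,0],"rot": [0,0,0.02]},
    {"translation": [0,0,0],"rot": [0,0,0.02]},
    {"translation": [0,0,0],"rot": [0,0,0.02]},
  ],
)

```text
clock: 29.62
eef_pos: [485.4, -121.3, 347.3]
tcp_rot: [3.142, -0.0, -0.026]
contact_force: [0.4, 2.0, -1.3]
opening: 0.164
```

```bash
python3 gp.py h5; python3 gp.py h6
```

```text
bracket right,top,bottom,area [np.float64(379.9), np.float64(261.9), np.float64(277.9), np.float64(121.2)]
29.675 [ 485.39 -121.29  347.3 ] [-3.1416e+00 -1.0000e-04 -2.5600e-02] F [-1.03  1.74 -1.41] M [ 0.554 -0.064  0.218] q6 1.349
bracket right,top,bottom,area [np.float64(379.9), np.float64(261.9), np.float64(277.9), np.float64(120.9)]
29.725 [ 485.38 -121.29  347.28] [-3.1416  0.     -0.0256] F [ 0.6   3.   -2.19] M [ 0.564 -0.072  0.229] q6 1.349
```

View pics/h6.png

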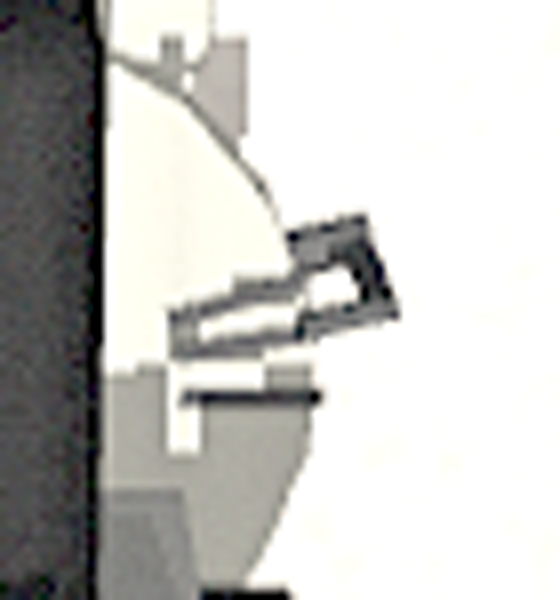

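Request:
step_arm(
  deltas=[
    {"translation": [0,0,0],"rot": [0,0,-0.12]},
    {"translation": [0,0,0],"rot": [0,0,-0.26]},
    {"translation": [0,0,0],"rot": [0,0,-0.36]},
    {"translation": [0,0,0],"rot": [0,0,-0.36]},
    {"translation": [0,0,-0.5],"rot": [0,0,-0.36]},
    {"translation": [0,0,-1.2],"rot": [0,0,-0.36]},
    {"translation": [0,0,-2.0],"rot": [0,0,-0.36]},
    {"translation": [0,0,-2.5],"rot": [0,0,-0.36]},
  ],
)

```text
clock: 30.72
eef_pos: [485.5, -121.3, 373.1]
tcp_rot: [3.141, -0.001, 0.334]
contact_force: [-0.2, -0.7, -3.0]
opening: 0.169
```

```bash
python3 - <<'E'
from h import *
import pickle
f=imaging.grab_frame("wrist"); pickle.dump(f,open("w7.pkl","wb")); cv2.imwrite("pics/w7.png",np.clip((f["image"][:,:,::-1]/160.)**.6*255,0,255).astype(np.uint8))
go((519.4,-26.7,364),0.313)
E
```

```text
now [ 485.6 -121.4  373.5] [ 3.1407e+00 -1.2000e-03  3.3410e-01] t 30.775 op 0.168
translation cm [ 6.294 -7.836  0.955] rot [ 0.0009 -0.0012  0.0211] rows>= 1.6154233219659844
```

View pics/w7.png

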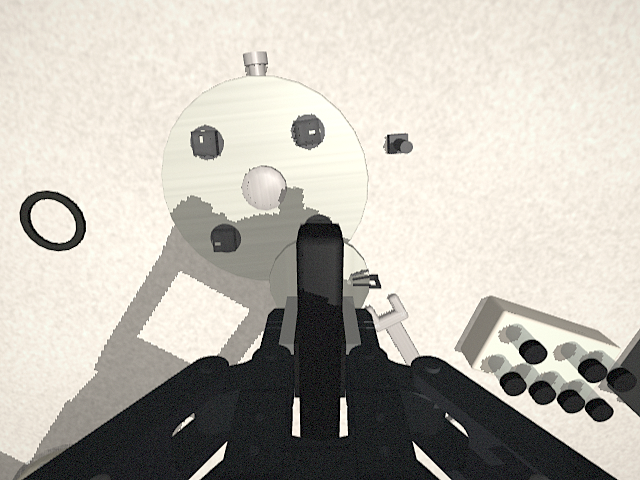

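```bash
python3 - <<'E'
from boltview import *
P=[(455.73,-56.52),(519.78,-26.56),(549.74,-90.62)]
f=pickle.load(open("w7.pkl","rb"))
# overlay predicted squares
ims=[]
for (x,y),a in zip(P,(.336,.313,.443)):
    p=proj(f,[x,y,83])[0].round().astype(int); h=22;k=12
    im=f["image"][p[1]-h:p[1]+h,p[0]-h:p[0]+h,::-1].astype(float); im=np.clip((im/110)**.5*255,0,255).astype(np.uint8)
    im=cv2.resize(im,None,fx=k//2,fy=k//2,interpolation=cv2.INTER_CUBIC)
    c=np.array([[x+np.cos(a+t)*11.31,y+np.sin(a+t)*11.31,83] for t in np.pi/4+np.arange(4)*np.pi/2])
    q=((proj(f,c)-(p-h)+.5)*(k//2)-.5).round().astype(int)
    cv2.polylines(im,[q.reshape(-1,1,2)],True,(0,0,255),1); ims.append(im)
cv2.imwrite("pics/w7o.png",np.hstack(ims))
E
```

```text
(no output)
```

View pics/w7o.png

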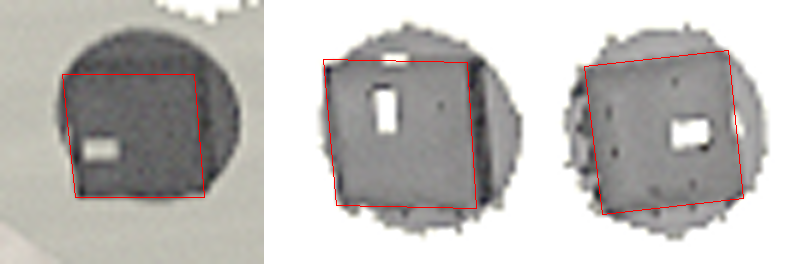

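The predicted squares overlay A, B and C almost exactly, so each of the three has turned about 0.42. Moving to B.

Request:
step_arm(
  deltas=[
    {"translation": [1,-1.2,0],"rot": [0,0,0.02]},
    {"translation": [2.9,-3.6,0],"rot": [0,0,0.02]},
    {"translation": [4.8,-6,0],"rot": [0,0,0.02]},
    {"translation": [6.1,-7.6,0.2],"rot": [0,0,0.02]},
    {"translation": [6.29,-7.84,0.6],"rot": [0,0,0.02]},
    {"translation": [6.29,-7.84,0.9],"rot": [0,0,0.02]},
    {"translation": [6.29,-7.84,0.95],"rot": [0,0,0.02]},
  ],
)

```text
clock: 31.65
eef_pos: [518.7, -27.2, 362.4]
tcp_rot: [-3.142, 0.001, 0.314]
contact_force: [0.2, -0.0, -3.1]
opening: 0.168
```

```bash
python3 - <<'E'
from h import *
go((519.4,-26.7,347),0.313)
E
```

```text
now [518.7 -27.2 362.4] [-3.1415e+00  8.0000e-04  3.1370e-01] t 31.65 op 0.168
translation cm [ 0.079 -0.026  1.545] rot [-0.0001  0.0008  0.0007] rows>= 0.24749674779223962
```

Request:
step_arm(
  deltas=[
    {"translation": [0.05,-0.02,0.2],"rot": [0,0,0]},
    {"translation": [0.05,-0.02,0.5],"rot": [0,0,0]},
    {"translation": [0.05,-0.02,0.8],"rot": [0,0,0]},
    {"translation": [0.05,-0.02,1.1],"rot": [0,0,0]},
    {"translation": [0.05,-0.02,1.4],"rot": [0,0,0]},
    {"translation": [0.05,-0.02,1.53],"rot": [0,0,0]},
    {"translation": [0.05,-0.02,1.53],"rot": [0,0,0]},
  ],
)

```text
clock: 32.52
eef_pos: [519.5, -26.2, 347.4]
tcp_rot: [-3.142, 0.0, 0.314]
contact_force: [-1.0, 0.6, -3.6]
opening: 0.166
```

```bash
python3 gp.py b0
```

```text
bracket right,top,bottom,area [np.float64(381.0), np.float64(271.6), np.float64(288.6), np.float64(144.4)]
32.575 [519.52 -26.22 347.49] [-3.1416  0.      0.3143] F [ 0.58  0.55 -3.05] M [-0.023 -0.041  0.08 ] q6 1.203
```

Request:
step_arm(
  deltas=[
    {"translation": [0,0,0],"rot": [0,0,0.07]},
    {"translation": [0,0,0],"rot": [0,0,0.14]},
    {"translation": [0,0,0],"rot": [0,0,0.21]},
    {"translation": [0,0,0],"rot": [0,0,0.28]},
    {"translation": [0,0,0],"rot": [0,0,0.34]},
    {"translation": [0,0,0],"rot": [0,0,0.4]},
    {"translation": [0,0,0],"rot": [0,0,0.44]},
    {"translation": [0,0,0],"rot": [0,0,0.44]},
  ],
)

```text
clock: 33.58
eef_pos: [519.6, -26.4, 347.6]
tcp_rot: [3.141, -0.0, -0.125]
contact_force: [0.3, -1.5, -3.2]
opening: 0.165
```

```bash
python3 gp.py b1
```

```text
bracket right,top,bottom,area [np.float64(381.8), np.float64(266.8), np.float64(286.6), np.float64(168.8)]
33.625 [519.56 -26.37 347.63] [ 3.1412e+00 -3.0000e-04 -1.2460e-01] F [-0.65 -2.2  -2.88] M [-0.44  -0.021  0.07 ] q6 1.642
```

View pics/b1.png

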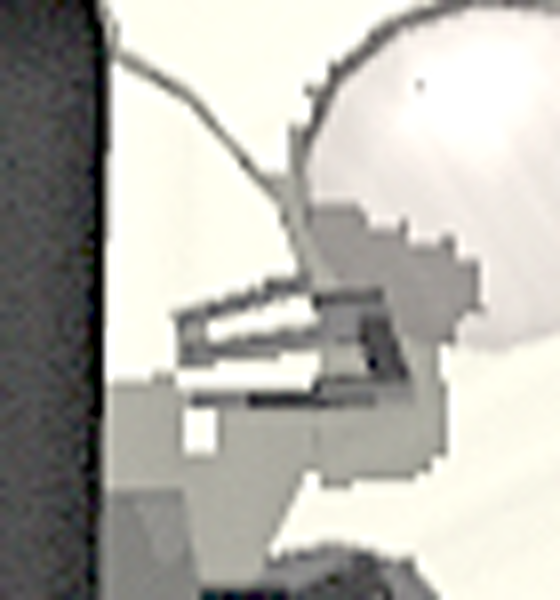

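Request:
step_arm(
  deltas=[
    {"translation": [0,0,0],"rot": [0,0,0.05]},
    {"translation": [0,0,0],"rot": [0,0,0.09]},
    {"translation": [0,0,0],"rot": [0,0,0.09]},
  ],
)

```text
clock: 34.0
eef_pos: [519.6, -26.3, 347.6]
tcp_rot: [3.141, -0.0, -0.215]
contact_force: [-0.7, -2.3, -2.2]
opening: 0.169
```

```bash
python3 gp.py b2
```

```text
bracket right,top,bottom,area [np.float64(381.9), np.float64(266.2), np.float64(286.5), np.float64(167.5)]
34.05 [519.57 -26.32 347.62] [ 3.1414e+00 -4.0000e-04 -2.1420e-01] F [ 0.47 -2.83 -1.94] M [-0.531 -0.009  0.023] q6 1.732
```

View pics/b2.png

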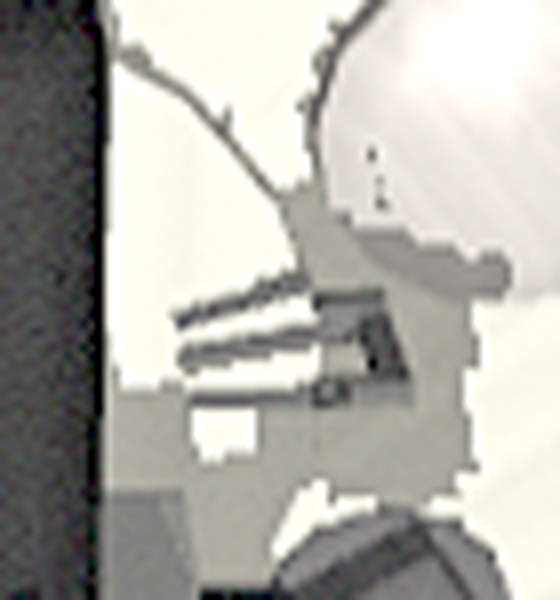

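The pointer hasn't changed between these two frames, so it's still drag. Another 0.1.

Request:
step_arm(
  deltas=[
    {"translation": [0,0,0],"rot": [0,0,0.05]},
    {"translation": [0,0,0],"rot": [0,0,0.1]},
    {"translation": [0,0,0],"rot": [0,0,0.1]},
  ],
)

```text
clock: 34.42
eef_pos: [519.6, -26.3, 347.6]
tcp_rot: [3.141, -0.0, -0.314]
contact_force: [-0.6, -2.3, -1.8]
opening: 0.171
```

```bash
python3 gp.py b3
```

```text
bracket right,top,bottom,area [np.float64(381.6), np.float64(265.9), np.float64(286.6), np.float64(169.9)]
34.475 [519.56 -26.3  347.57] [ 3.1415e+00 -3.0000e-04 -3.1370e-01] F [-0.72 -2.26 -3.07] M [-0.519 -0.006  0.129] q6 1.831
```

View pics/b3.png

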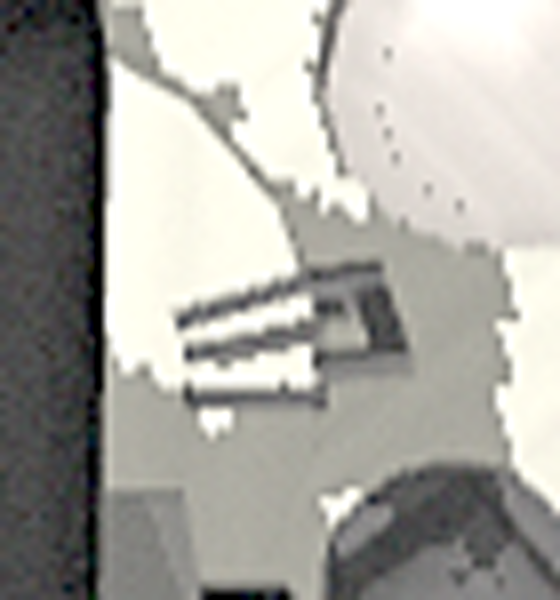

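The pointer now stands clear above the zero tick at about 0.13–0.14, and Mz is 0.13. B is on its stop. Adding 0.11.

Request:
step_arm(
  deltas=[
    {"translation": [0,0,0],"rot": [0,0,0.05]},
    {"translation": [0,0,0],"rot": [0,0,0.09]},
    {"translation": [0,0,0],"rot": [0,0,0.11]},
    {"translation": [0,0,0],"rot": [0,0,0.11]},
    {"translation": [0,0,0],"rot": [0,0,0.11]},
  ],
)

```text
clock: 35.1
eef_pos: [519.5, -26.2, 347.6]
tcp_rot: [3.142, -0.0, -0.425]
contact_force: [0.0, -2.6, 0.1]
opening: 0.167
```

```bash
python3 gp.py b4
```

```text
bracket right,top,bottom,area [np.float64(380.9), np.float64(261.5), np.float64(279.8), np.float64(157.8)]
35.15 [519.51 -26.24 347.52] [ 3.1415e+00 -1.0000e-04 -4.2490e-01] F [ 0.58 -3.14 -1.  ] M [-0.65   0.062  0.209] q6 1.942
```

View pics/b4.png

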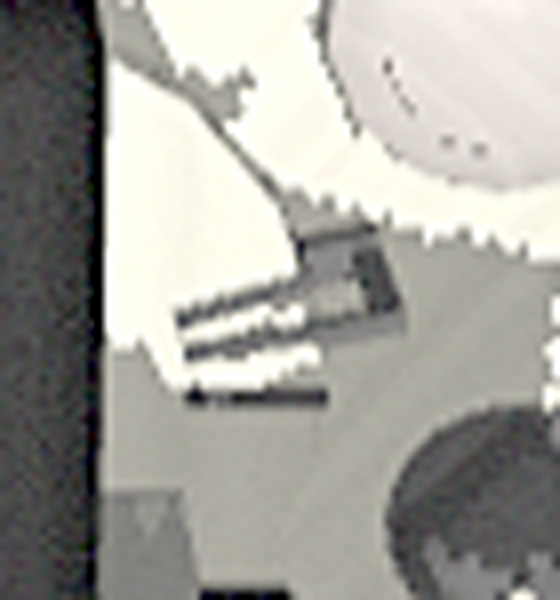

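The tip is between the ticks at about 0.24. I'll hold with a slight nudge, then back off and lift.

Request:
step_arm(
  deltas=[
    {"translation": [0,0,0],"rot": [0,0,0.015]},
    {"translation": [0,0,0],"rot": [0,0,0.015]},
    {"translation": [0,0,0],"rot": [0,0,-0.12]},
    {"translation": [0,0,0],"rot": [0,0,-0.26]},
    {"translation": [0,0,0],"rot": [0,0,-0.355]},
    {"translation": [0,0,0],"rot": [0,0,-0.355]},
    {"translation": [0,0,-0.5],"rot": [0,0,-0.355]},
    {"translation": [0,0,-1.2],"rot": [0,0,-0.355]},
  ],
)

```text
clock: 36.15
eef_pos: [519.4, -26.1, 359.8]
tcp_rot: [-3.141, 0.0, -0.072]
contact_force: [-1.1, 0.4, -3.0]
opening: 0.168
```

Request:
step_arm(
  deltas=[
    {"translation": [0,0,-0.8],"rot": [0,0,0]},
    {"translation": [0,0,-1.4],"rot": [0,0,0]},
    {"translation": [0,0,-1.4],"rot": [0,0,0]},
  ],
)

```text
clock: 36.52
eef_pos: [519.7, -26.2, 374.2]
tcp_rot: [-3.142, -0.001, -0.071]
contact_force: [0.1, -1.3, -3.1]
opening: 0.164
```

```bash
python3 - <<'E'
from h import *
a=.336;print(go((455.73-.4*np.cos(a),-56.52-.4*np.sin(a),364),a), readout.sense()["contact_force"])
E
```

```text
now [519.7 -26.2 374.2] [-3.1415e+00 -1.2000e-03 -7.0800e-02] t 36.525 op 0.164
translation cm [-6.201  3.491  1.011] rot [ 2.000e-04 -1.200e-03 -4.068e-01] rows>= 2.1791646910760014
None [ 0.12903003 -1.26602734 -3.13661833]
```

Now to bolt A.

Request:
step_arm(
  deltas=[
    {"translation": [-1,0.6,0],"rot": [0,0,-0.08]},
    {"translation": [-2.9,1.6,0],"rot": [0,0,-0.2]},
    {"translation": [-4.8,2.7,0],"rot": [0,0,-0.32]},
    {"translation": [-6,3.4,0.2],"rot": [0,0,-0.4]},
    {"translation": [-6.2,3.49,0.6],"rot": [0,0,-0.407]},
    {"translation": [-6.2,3.49,0.9],"rot": [0,0,-0.407]},
    {"translation": [-6.2,3.49,0.95],"rot": [0,0,-0.407]},
    {"translation": [-6.2,3.49,0.95],"rot": [0,0,-0.407]},
  ],
)

```text
clock: 37.52
eef_pos: [455.5, -56.5, 363.9]
tcp_rot: [-3.142, 0.0, 0.336]
contact_force: [0.4, 0.3, -3.3]
opening: 0.168
```

```bash
python3 - <<'E'
from h import *
a=.336;go((455.73-.4*np.cos(a),-56.52-.4*np.sin(a),347.2),a)
E
```

```text
now [455.5 -56.5 363.9] [-3.1415e+00  1.0000e-04  3.3610e-01] t 37.525 op 0.168
translation cm [-0.022  0.008  1.667] rot [-0.0001  0.0001  0.0001] rows>= 0.26679241109158114
```

Request:
step_arm(
  deltas=[
    {"translation": [-0.02,0,0.3],"rot": [0,0,0]},
    {"translation": [-0.02,0,0.65],"rot": [0,0,0]},
    {"translation": [-0.02,0,1.0],"rot": [0,0,0]},
    {"translation": [-0.02,0,1.3],"rot": [0,0,0]},
    {"translation": [-0.02,0,1.6],"rot": [0,0,0]},
    {"translation": [-0.02,0,1.66],"rot": [0,0,0]},
  ],
)

```text
clock: 38.28
eef_pos: [455.0, -56.7, 347.2]
tcp_rot: [-3.141, 0.0, 0.336]
contact_force: [-0.6, 0.7, -3.4]
opening: 0.169
```

```bash
python3 gp.py a0
```

```text
bracket right,top,bottom,area [np.float64(381.0), np.float64(273.4), np.float64(288.2), np.float64(128.6)]
38.325 [454.98 -56.73 347.23] [-3.1415e+00  2.0000e-04  3.3630e-01] F [-0.3   0.99 -3.43] M [-0.031 -0.003  0.003] q6 1.107
```

Request:
step_arm(
  deltas=[
    {"translation": [0,0,0],"rot": [0,0,0.07]},
    {"translation": [0,0,0],"rot": [0,0,0.14]},
    {"translation": [0,0,0],"rot": [0,0,0.21]},
    {"translation": [0,0,0],"rot": [0,0,0.28]},
    {"translation": [0,0,0],"rot": [0,0,0.34]},
    {"translation": [0,0,0],"rot": [0,0,0.4]},
    {"translation": [0,0,0],"rot": [0,0,0.44]},
    {"translation": [0,0,0],"rot": [0,0,0.44]},
  ],
)

```text
clock: 39.33
eef_pos: [455.2, -56.7, 347.5]
tcp_rot: [-3.142, -0.001, -0.103]
contact_force: [1.2, 0.5, -3.8]
opening: 0.169
```

```bash
python3 gp.py a1
```

```text
bracket right,top,bottom,area [np.float64(381.1), np.float64(267.0), np.float64(287.2), np.float64(134.2)]
39.375 [455.16 -56.71 347.52] [-3.1415e+00 -6.0000e-04 -1.0280e-01] F [ 0.71  0.07 -2.95] M [ 0.11  -0.239  0.068] q6 1.546
```

View pics/a1.png

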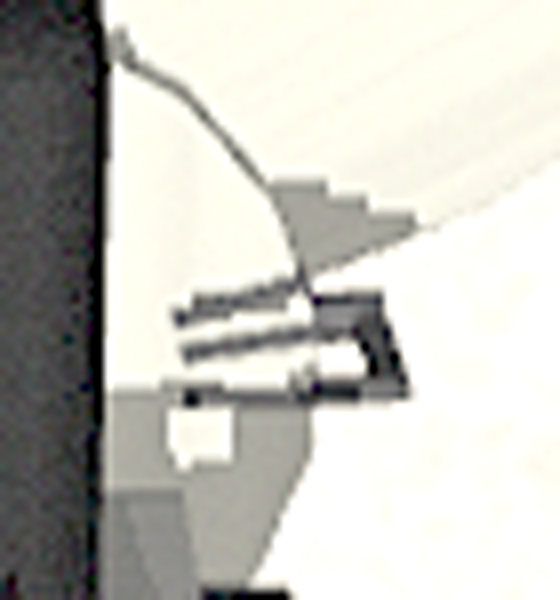

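Drag level. Another 0.1.

Request:
step_arm(
  deltas=[
    {"translation": [0,0,0],"rot": [0,0,0.05]},
    {"translation": [0,0,0],"rot": [0,0,0.1]},
    {"translation": [0,0,0],"rot": [0,0,0.1]},
  ],
)

```text
clock: 39.75
eef_pos: [455.2, -56.7, 347.5]
tcp_rot: [-3.141, -0.001, -0.203]
contact_force: [1.1, 1.1, -2.8]
opening: 0.173
```

```bash
python3 gp.py a2
```

```text
bracket right,top,bottom,area [np.float64(380.9), np.float64(268.5), np.float64(292.5), np.float64(136.1)]
39.8 [455.15 -56.72 347.52] [-3.1415e+00 -5.0000e-04 -2.0200e-01] F [ 1.05 -0.24 -3.35] M [ 0.094 -0.293  0.094] q6 1.645
```

View pics/a2.png

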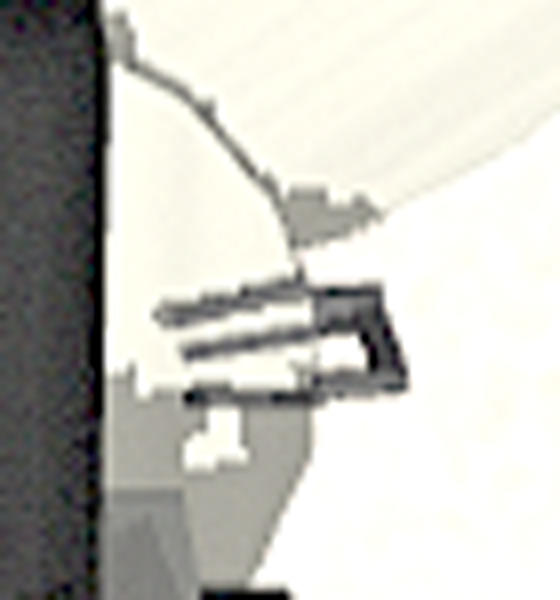

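The pointer has risen slightly, to about 0.08. Adding 0.08.

Request:
step_arm(
  deltas=[
    {"translation": [0,0,0],"rot": [0,0,0.05]},
    {"translation": [0,0,0],"rot": [0,0,0.08]},
    {"translation": [0,0,0],"rot": [0,0,0.08]},
  ],
)

```text
clock: 40.17
eef_pos: [455.1, -56.7, 347.5]
tcp_rot: [-3.141, -0.0, -0.283]
contact_force: [0.3, 0.0, -2.2]
opening: 0.165
```

```bash
python3 gp.py a3
```

```text
bracket right,top,bottom,area [np.float64(380.8), np.float64(266.9), np.float64(282.0), np.float64(130.0)]
40.225 [455.12 -56.73 347.49] [-3.1415e+00 -4.0000e-04 -2.8250e-01] F [ 1.43  0.24 -2.3 ] M [ 0.159 -0.268  0.133] q6 1.726
```

View pics/a3.png

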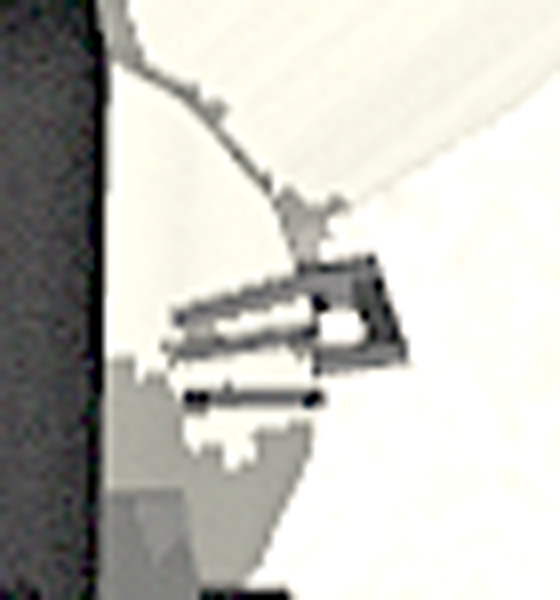

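Now about 0.145, so A is on its stop. Adding 0.10.

Request:
step_arm(
  deltas=[
    {"translation": [0,0,0],"rot": [0,0,0.05]},
    {"translation": [0,0,0],"rot": [0,0,0.08]},
    {"translation": [0,0,0],"rot": [0,0,0.1]},
    {"translation": [0,0,0],"rot": [0,0,0.1]},
    {"translation": [0,0,0],"rot": [0,0,0.1]},
  ],
)

```text
clock: 40.85
eef_pos: [455.1, -56.7, 347.5]
tcp_rot: [-3.142, -0.0, -0.383]
contact_force: [1.5, 0.3, -1.1]
opening: 0.164
```

```bash
python3 gp.py a4
```

```text
bracket right,top,bottom,area [np.float64(380.1), np.float64(262.2), np.float64(278.6), np.float64(131.7)]
40.9 [455.07 -56.73 347.46] [-3.1415e+00 -2.0000e-04 -3.8330e-01] F [ 0.92  0.51 -0.72] M [ 0.192 -0.396  0.268] q6 1.827
```

View pics/a4.png

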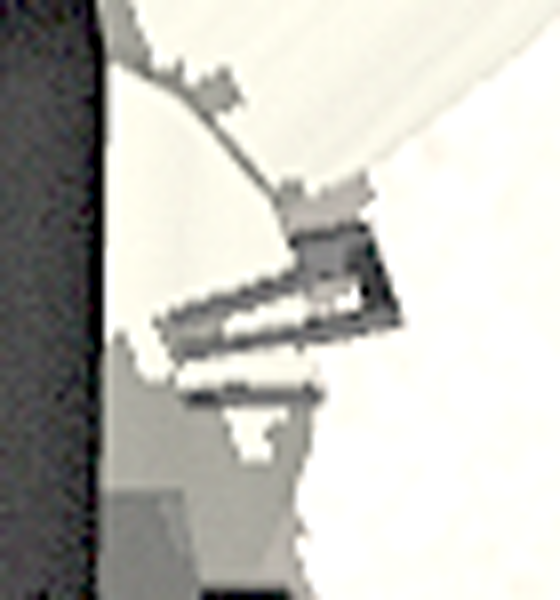

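About 0.23, between the ticks. Same hold, back-off and lift.

Request:
step_arm(
  deltas=[
    {"translation": [0,0,0],"rot": [0,0,0.015]},
    {"translation": [0,0,0],"rot": [0,0,0.015]},
    {"translation": [0,0,0],"rot": [0,0,-0.12]},
    {"translation": [0,0,0],"rot": [0,0,-0.26]},
    {"translation": [0,0,0],"rot": [0,0,-0.35]},
    {"translation": [0,0,0],"rot": [0,0,-0.35]},
    {"translation": [0,0,-0.5],"rot": [0,0,-0.35]},
    {"translation": [0,0,-1.2],"rot": [0,0,-0.35]},
  ],
)

```text
clock: 41.9
eef_pos: [454.6, -56.7, 359.5]
tcp_rot: [-3.141, 0.001, -0.035]
contact_force: [-0.2, -0.8, -3.6]
opening: 0.164
```

Request:
step_arm(
  deltas=[
    {"translation": [0,0,-0.8],"rot": [0,0,0]},
    {"translation": [0,0,-1.4],"rot": [0,0,0]},
    {"translation": [0,0,-1.4],"rot": [0,0,0]},
  ],
)

```text
clock: 42.28
eef_pos: [455.1, -56.7, 374.0]
tcp_rot: [3.141, -0.001, -0.034]
contact_force: [-0.9, -0.8, -4.1]
opening: 0.17
```

```bash
python3 - <<'E'
from h import *
a=.443;print(go((549.74-.4*np.cos(a),-90.62-.4*np.sin(a),364),a), readout.sense()["contact_force"])
E
```

```text
now [455.1 -56.7 374. ] [ 3.1415e+00 -1.1000e-03 -3.3800e-02] t 42.275 op 0.17
translation cm [9.534 3.084 1.013] rot [ 3.000e-04 -1.000e-03 -4.768e-01] rows>= 2.5539216109157095
None [-0.91540154 -0.78602254 -4.08489056]
```

Request:
step_arm(
  deltas=[
    {"translation": [1.4,0.5,0],"rot": [0,0,-0.08]},
    {"translation": [4,1.3,0],"rot": [0,0,-0.22]},
    {"translation": [6.8,2.2,0],"rot": [0,0,-0.36]},
    {"translation": [9,2.9,0.2],"rot": [0,0,-0.46]},
    {"translation": [9.53,3.08,0.6],"rot": [0,0,-0.477]},
    {"translation": [9.53,3.08,0.9],"rot": [0,0,-0.477]},
    {"translation": [9.53,3.08,0.95],"rot": [0,0,-0.477]},
    {"translation": [9.53,3.08,0.95],"rot": [0,0,-0.477]},
  ],
)

```text
clock: 43.28
eef_pos: [548.6, -90.5, 363.9]
tcp_rot: [-3.141, 0.0, 0.443]
contact_force: [0.3, -0.6, -3.2]
opening: 0.163
```

```bash
python3 - <<'E'
from h import *
a=.443;go((549.74-.4*np.cos(a),-90.62-.4*np.sin(a),347.2),a)
E
```

```text
now [548.6 -90.5 363.9] [-3.1414e+00  3.0000e-04  4.4280e-01] t 43.275 op 0.163
translation cm [0.057 0.059 1.671] rot [-0.0002  0.0003 -0.0002] rows>= 0.26769821667266447
```

Request:
step_arm(
  deltas=[
    {"translation": [0.05,0.04,0.3],"rot": [0,0,0]},
    {"translation": [0.05,0.04,0.65],"rot": [0,0,0]},
    {"translation": [0.05,0.04,1.0],"rot": [0,0,0]},
    {"translation": [0.05,0.04,1.3],"rot": [0,0,0]},
    {"translation": [0.05,0.04,1.6],"rot": [0,0,0]},
    {"translation": [0.05,0.04,1.66],"rot": [0,0,0]},
  ],
)

```text
clock: 44.02
eef_pos: [549.8, -90.9, 347.0]
tcp_rot: [-3.141, 0.0, 0.443]
contact_force: [0.3, 0.0, -3.6]
opening: 0.168
```

```bash
python3 gp.py c0
```

```text
bracket right,top,bottom,area [np.float64(381.0), np.float64(274.6), np.float64(288.5), np.float64(130.0)]
44.075 [549.79 -90.86 347.06] [-3.1414e+00  3.0000e-04  4.4330e-01] F [-0.45 -0.15 -3.44] M [0.006 0.005 0.037] q6 0.961
```

Request:
step_arm(
  deltas=[
    {"translation": [0,0,0],"rot": [0,0,0.07]},
    {"translation": [0,0,0],"rot": [0,0,0.14]},
    {"translation": [0,0,0],"rot": [0,0,0.21]},
    {"translation": [0,0,0],"rot": [0,0,0.28]},
    {"translation": [0,0,0],"rot": [0,0,0.34]},
    {"translation": [0,0,0],"rot": [0,0,0.4]},
    {"translation": [0,0,0],"rot": [0,0,0.44]},
    {"translation": [0,0,0],"rot": [0,0,0.44]},
  ],
)

```text
clock: 45.08
eef_pos: [549.8, -90.9, 347.4]
tcp_rot: [3.142, 0.0, 0.004]
contact_force: [-1.9, -0.4, -2.0]
opening: 0.168
```

```bash
python3 gp.py c1
```

```text
bracket right,top,bottom,area [np.float64(381.1), np.float64(267.0), np.float64(288.8), np.float64(163.0)]
45.125 [549.79 -90.87 347.35] [3.1415e+00 1.0000e-04 4.3000e-03] F [-0.74  0.54 -3.56] M [-0.002  0.091  0.037] q6 1.4
```

View pics/c1.png

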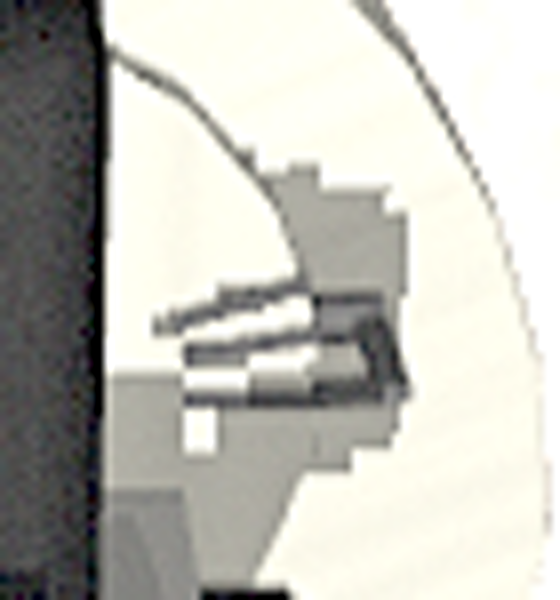

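C is at drag level. Another 0.1.

Request:
step_arm(
  deltas=[
    {"translation": [0,0,0],"rot": [0,0,0.05]},
    {"translation": [0,0,0],"rot": [0,0,0.1]},
    {"translation": [0,0,0],"rot": [0,0,0.1]},
  ],
)

```text
clock: 45.5
eef_pos: [549.8, -90.9, 347.3]
tcp_rot: [3.142, 0.0, -0.096]
contact_force: [-1.0, -0.5, -2.5]
opening: 0.17
```

```bash
python3 gp.py c2
```

```text
bracket right,top,bottom,area [np.float64(381.8), np.float64(267.0), np.float64(286.9), np.float64(170.6)]
45.55 [549.82 -90.87 347.34] [ 3.1415  0.     -0.095 ] F [-0.35  0.48 -3.09] M [-0.044  0.197  0.045] q6 1.499
```

View pics/c2.png

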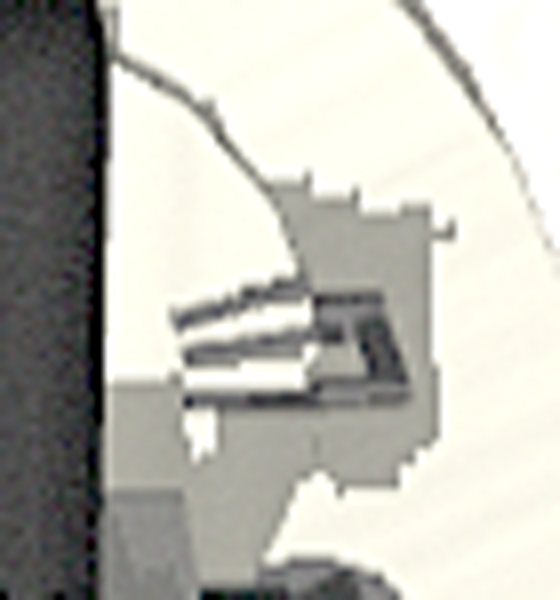

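Still drag. Another 0.1.

Request:
step_arm(
  deltas=[
    {"translation": [0,0,0],"rot": [0,0,0.05]},
    {"translation": [0,0,0],"rot": [0,0,0.1]},
    {"translation": [0,0,0],"rot": [0,0,0.1]},
  ],
)

```text
clock: 45.92
eef_pos: [549.8, -90.9, 347.3]
tcp_rot: [3.142, 0.0, -0.195]
contact_force: [-1.3, 0.2, -2.3]
opening: 0.166
```

```bash
python3 gp.py c3
```

```text
bracket right,top,bottom,area [np.float64(381.4), np.float64(267.0), np.float64(287.1), np.float64(170.8)]
45.975 [549.81 -90.85 347.31] [ 3.1416e+00  1.0000e-04 -1.9460e-01] F [-0.78 -0.61 -3.41] M [-0.086  0.217  0.05 ] q6 1.599
```

View pics/c3.png

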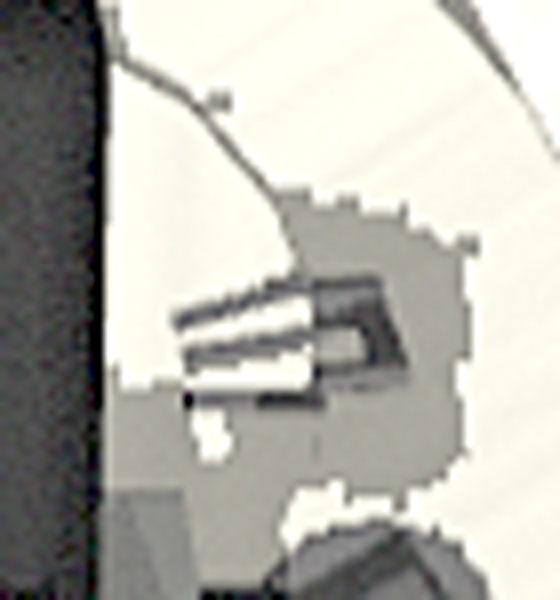

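The pointer is up about 16 px, so about 0.10 and just on the stop. Adding 0.07.

Request:
step_arm(
  deltas=[
    {"translation": [0,0,0],"rot": [0,0,0.04]},
    {"translation": [0,0,0],"rot": [0,0,0.07]},
    {"translation": [0,0,0],"rot": [0,0,0.07]},
  ],
)

```text
clock: 46.35
eef_pos: [549.8, -90.9, 347.3]
tcp_rot: [3.142, 0.0, -0.266]
contact_force: [0.1, -0.5, -2.3]
opening: 0.169
```

```bash
python3 gp.py c4
```

```text
bracket right,top,bottom,area [np.float64(381.1), np.float64(266.0), np.float64(282.0), np.float64(157.4)]
46.4 [549.82 -90.89 347.33] [ 3.1415e+00 -1.0000e-04 -2.6560e-01] F [-0.7  -0.19 -1.58] M [-0.09   0.258  0.126] q6 1.67
```

View pics/c4.png

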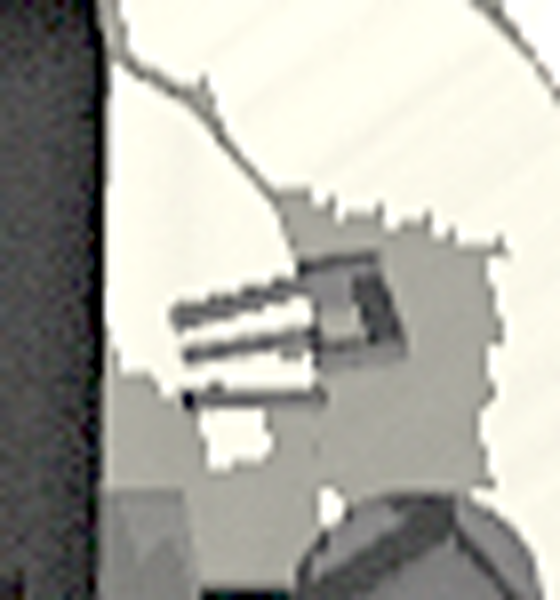

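About 0.155 (M 0.126). Adding 0.09.

Request:
step_arm(
  deltas=[
    {"translation": [0,0,0],"rot": [0,0,0.05]},
    {"translation": [0,0,0],"rot": [0,0,0.08]},
    {"translation": [0,0,0],"rot": [0,0,0.09]},
    {"translation": [0,0,0],"rot": [0,0,0.09]},
    {"translation": [0,0,0],"rot": [0,0,0.09]},
  ],
)

```text
clock: 47.02
eef_pos: [549.8, -90.9, 347.3]
tcp_rot: [3.142, 0.0, -0.356]
contact_force: [-1.6, -1.1, -2.6]
opening: 0.161
```

```bash
python3 gp.py c5
```

```text
bracket right,top,bottom,area [np.float64(380.5), np.float64(261.2), np.float64(279.8), np.float64(158.5)]
47.075 [549.81 -90.87 347.27] [ 3.1415e+00  1.0000e-04 -3.5630e-01] F [-1.13 -1.04 -1.34] M [-0.105  0.218  0.171] q6 1.761
```

View pics/c5.png

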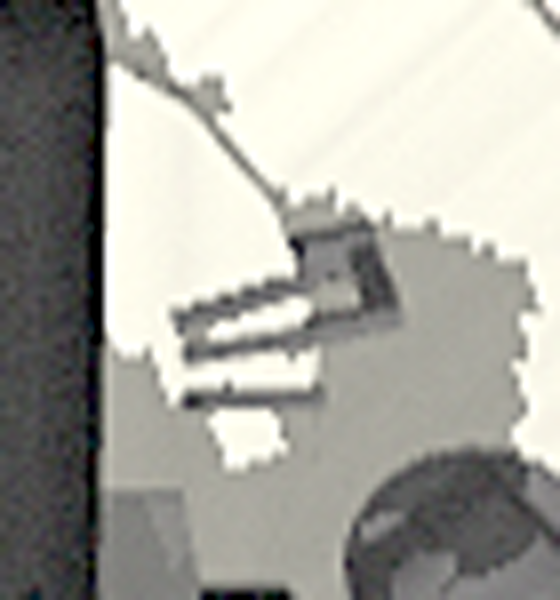

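About 0.24 by the pointer, but Mz reads a little low at 0.17. I'll nudge 0.02, hold and re-read.

Request:
step_arm(
  deltas=[
    {"translation": [0,0,0],"rot": [0,0,0.02]},
    {"translation": [0,0,0],"rot": [0,0,0.02]},
    {"translation": [0,0,0],"rot": [0,0,0.02]},
  ],
)

```text
clock: 47.45
eef_pos: [549.8, -90.9, 347.3]
tcp_rot: [3.142, -0.0, -0.377]
contact_force: [-1.3, -0.7, -2.0]
opening: 0.162
```

```bash
for i in 6 7 8; do python3 gp.py c$i; done
```

```text
bracket right,top,bottom,area [np.float64(380.4), np.float64(261.4), np.float64(278.8), np.float64(155.5)]
47.5 [549.81 -90.86 347.28] [ 3.1416  0.     -0.3766] F [-1.16 -1.21 -1.68] M [-0.059  0.328  0.203] q6 1.781
bracket right,top,bottom,area [np.float64(380.5), np.float64(261.4), np.float64(278.9), np.float64(155.1)]
47.55 [549.84 -90.89 347.29] [ 3.1416 -0.     -0.3766] F [-0.43 -1.12 -1.74] M [-0.13   0.329  0.248] q6 1.781
bracket right,top,bottom,area [np.float64(380.5), np.float64(261.4), np.float64(278.9), np.float64(155.3)]
47.6 [549.81 -90.87 347.3 ] [-3.1416  0.     -0.3767] F [-1.15 -0.89 -1.03] M [-0.107  0.262  0.259] q6 1.781
```

View pics/c8.png

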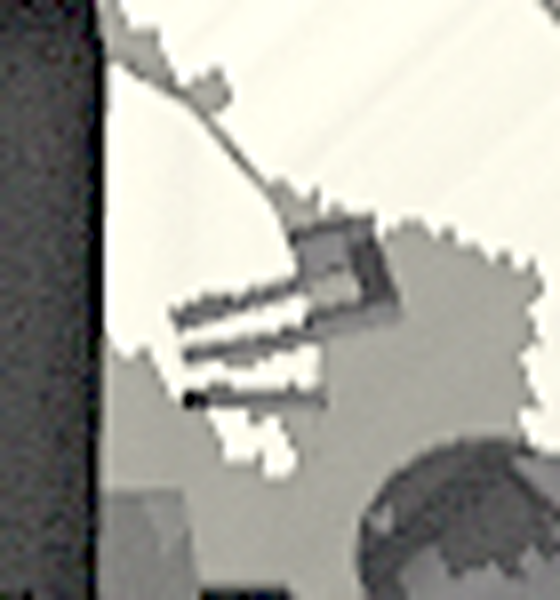

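The mean Mz is 0.237 and the pointer is between the ticks, so all four are home. Turn estimates are A 0.79, B 0.80, C 0.88 and D 0.88 rad. Backing off and lifting.

Request:
step_arm(
  deltas=[
    {"translation": [0,0,0],"rot": [0,0,-0.12]},
    {"translation": [0,0,0],"rot": [0,0,-0.26]},
    {"translation": [0,0,0],"rot": [0,0,-0.36]},
    {"translation": [0,0,0],"rot": [0,0,-0.36]},
    {"translation": [0,0,-0.5],"rot": [0,0,-0.36]},
    {"translation": [0,0,-1.2],"rot": [0,0,-0.36]},
    {"translation": [0,0,-2.4],"rot": [0,0,-0.36]},
    {"translation": [0,0,-3.8],"rot": [0,0,-0.36]},
  ],
)

```text
clock: 48.6
eef_pos: [549.9, -90.9, 386.4]
tcp_rot: [3.142, -0.0, -0.017]
contact_force: [0.5, -0.3, -2.2]
opening: 0.163
```

```bash
python3 - <<'E'
from h import *
import pickle
f=imaging.grab_frame("wrist"); pickle.dump(f,open("w8.pkl","wb"))
a=.389;go((491.03-.4*np.cos(a),233.75-.4*np.sin(a),380),a); print(readout.sense()["contact_force"])
P=[(455.73,-56.52),(519.78,-26.56),(485.68,-120.58)]
ims=[]
for (x,y),a in zip(P,(-.033,-.07,.334)):
    p=proj(f,[x,y,83])[0].round().astype(int); h=22;k=6
    im=f["image"][max(p[1]-h,0):p[1]+h,p[0]-h:p[0]+h,::-1].astype(float); im=np.clip((im/110)**.5*255,0,255).astype(np.uint8)
    im=cv2.resize(im,(264,264),interpolation=cv2.INTER_CUBIC)
    c=np.array([[x+np.cos(a+t)*11.31,y+np.sin(a+t)*11.31,83] for t in np.pi/4+np.arange(4)*np.pi/2])
    q=((proj(f,c)-(p-h)+.5)*k-.5).round().astype(int)
    cv2.polylines(im,[q.reshape(-1,1,2)],True,(0,0,255),1); ims.append(im)
cv2.imwrite("pics/w8o.png",np.hstack(ims))
E
```

```text
now [550.5 -91.  388.4] [ 3.1411e+00 -3.1000e-03 -1.6900e-02] t 48.65 op 0.168
translation cm [ -6.531 -32.351   0.806] rot [ 0.0011 -0.003  -0.4059] rows>= 5.2821605856848315
[ 0.29592292 -1.23939254 -1.7330519 ]
```

View pics/w8o.png

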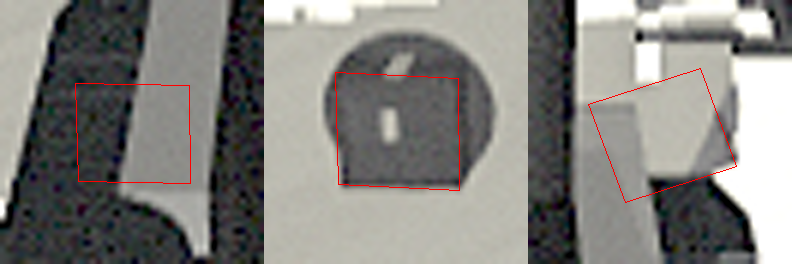

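B's overlay matches the predicted head; A and D are hidden. Returning to the stand.

Request:
step_arm(
  deltas=[
    {"translation": [-0.6,-3,0],"rot": [0,0,-0.06]},
    {"translation": [-1.6,-8,0],"rot": [0,0,-0.14]},
    {"translation": [-2.7,-13.5,0],"rot": [0,0,-0.22]},
    {"translation": [-3.8,-19,0],"rot": [0,0,-0.3]},
    {"translation": [-4.9,-24.5,0],"rot": [0,0,-0.37]},
    {"translation": [-5.9,-29.3,0],"rot": [0,0,-0.406]},
    {"translation": [-6.5,-32.1,0.3],"rot": [0,0,-0.406]},
    {"translation": [-6.53,-32.35,0.5],"rot": [0,0,-0.406]},
  ],
)

```text
clock: 49.65
eef_pos: [489.6, 235.4, 380.7]
tcp_rot: [-3.141, -0.001, 0.392]
contact_force: [-0.3, -0.0, -2.7]
opening: 0.167
```

Request:
step_arm(
  deltas=[
    {"translation": [0,0,0.5],"rot": [0,0,0]},
    {"translation": [0,0,0.5],"rot": [0,0,0]},
  ],
)

```text
clock: 49.9
eef_pos: [490.0, 232.7, 374.9]
tcp_rot: [3.141, 0.001, 0.388]
contact_force: [-0.1, 0.2, -3.6]
opening: 0.166
```

```bash
python3 - <<'E'
from h import *
a=.389;go((491.03-.4*np.cos(a),233.75-.4*np.sin(a),321),a)
f=imaging.grab_frame("wrist"); cv2.imwrite("pics/w9.png",np.clip((f["image"][:,:,::-1]/160.)**.6*255,0,255).astype(np.uint8))
E
```

```text
now [490.  232.7 374.9] [3.1413e+00 9.0000e-04 3.8820e-01] t 49.9 op 0.166
translation cm [ 0.102 -0.059  5.389] rot [ 0.0003  0.0009 -0.0007] rows>= 0.8624032413069733
```

View pics/w9.png

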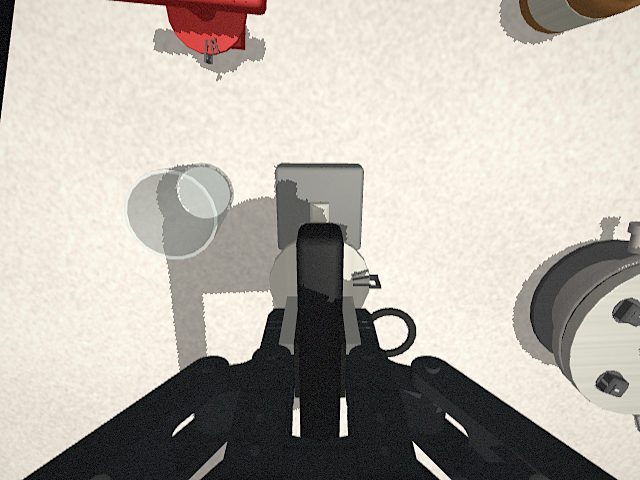

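The stand is directly below with its post visible at (320,212). Descending.

Request:
step_arm(
  deltas=[
    {"translation": [0.1,-0.05,1.2],"rot": [0,0,0]},
    {"translation": [0.1,-0.05,3],"rot": [0,0,0]},
    {"translation": [0.1,-0.05,4.6],"rot": [0,0,0]},
    {"translation": [0.1,-0.05,5.3],"rot": [0,0,0]},
    {"translation": [0.1,-0.05,5.3],"rot": [0,0,0]},
    {"translation": [0.1,-0.05,5.3],"rot": [0,0,0]},
  ],
)

```text
clock: 50.7
eef_pos: [490.9, 234.6, 322.7]
tcp_rot: [-3.142, -0.001, 0.389]
contact_force: [0.7, -0.6, -3.1]
opening: 0.168
```

```bash
python3 - <<'E'
from h import *
a=.389;go((491.03-.4*np.cos(a),233.75-.4*np.sin(a),300.6),a);print(readout.sense()["contact_force"])
E
```

```text
now [490.9 234.6 322.7] [-3.1415e+00 -8.0000e-04  3.8930e-01] t 50.7 op 0.168
translation cm [-0.068  0.085  2.213] rot [-0.0001 -0.0008  0.0003] rows>= 0.35446769300044195
[ 0.74311791 -0.57658007 -3.13785592]
```

Request:
step_arm(
  deltas=[
    {"translation": [-0.05,0.07,0.3],"rot": [0,0,0]},
    {"translation": [-0.06,0.07,0.7],"rot": [0,0,0]},
    {"translation": [-0.06,0.07,0.8],"rot": [0,0,0]},
    {"translation": [-0.06,0.07,0.8],"rot": [0,0,0]},
  ],
)

```text
clock: 51.2
eef_pos: [490.3, 233.7, 314.2]
tcp_rot: [-3.142, 0.0, 0.389]
contact_force: [-0.2, -0.1, -3.2]
opening: 0.165
```

```bash
python3 - <<'E'
from h import *
a=.389;go((491.03-.4*np.cos(a),233.75-.4*np.sin(a),300.6),a);print(readout.sense()["contact_force"])
E
```

```text
now [490.3 233.7 314.2] [-3.1416e+00  2.0000e-04  3.8930e-01] t 51.2 op 0.165
translation cm [0.027 0.018 1.358] rot [-0.      0.0002  0.0003] rows>= 0.21731483948537428
[-0.15716613 -0.14394992 -3.16976506]
```

Request:
step_arm(
  deltas=[
    {"translation": [0.02,0.02,0.25],"rot": [0,0,0]},
    {"translation": [0.02,0.02,0.5],"rot": [0,0,0]},
    {"translation": [0.02,0.02,0.75],"rot": [0,0,0]},
    {"translation": [0.02,0.02,0.95],"rot": [0,0,0]},
    {"translation": [0.02,0.02,1.1],"rot": [0,0,0]},
    {"translation": [0.02,0.02,1.2],"rot": [0,0,0]},
    {"translation": [0.02,0.02,1.25],"rot": [0,0,0]},
  ],
)

```text
clock: 52.08
eef_pos: [490.7, 233.6, 301.8]
tcp_rot: [-3.142, -0.0, 0.389]
contact_force: [-0.9, -0.4, -3.1]
opening: 0.166
```

```bash
python3 - <<'E'
from h import *
a=.389;go((491.03-.4*np.cos(a),233.75-.4*np.sin(a),300.6),a);s=readout.sense();print(s["contact_force"],s["wrist_torque"])
E
```

```text
now [490.7 233.6 301.8] [-3.1416 -0.      0.3893] t 52.075 op 0.166
translation cm [ 0.002 -0.004  0.115] rot [-0.     -0.      0.0003] rows>= 0.018422696985658904
[-0.90168674 -0.3531565  -3.06975387] [-0.05575721 -0.03091481 -0.01846668]
```

Request:
step_arm(
  deltas=[
    {"translation": [0,0,0.06],"rot": [0,0,0]},
    {"translation": [0,0,0.12],"rot": [0,0,0]},
    {"translation": [0,0,0.15],"rot": [0,0,0]},
    {"translation": [0,0,0.15],"rot": [0,0,0]},
  ],
)

```text
clock: 52.58
eef_pos: [490.7, 233.6, 300.5]
tcp_rot: [-3.142, -0.0, 0.389]
contact_force: [0.9, -1.0, 0.8]
opening: 0.166
```

The vertical force went from −3.1 to +0.8 N, so the rim is seated. Releasing.

Request:
step_arm(
  deltas=[
    {"translation": [0,0,0],"rot": [0,0,0]},
    {"translation": [0,0,0],"rot": [0,0,0]},
    {"translation": [0,0,0],"rot": [0,0,0]},
    {"translation": [0,0,0],"rot": [0,0,0]},
    {"translation": [0,0,0],"rot": [0,0,0]},
    {"translation": [0,0,0],"rot": [0,0,0]},
    {"translation": [0,0,0],"rot": [0,0,0]},
  ],
  grip=0,
  squeeze=20,
)

```text
clock: 53.45
eef_pos: [490.6, 233.5, 300.3]
tcp_rot: [3.142, 0.0, 0.389]
contact_force: [-0.5, -1.0, 0.4]
opening: 1.003
```

```bash
python3 - <<'E'
from h import *
s=readout.sense();print(s["opening"],s["contact_force"])
f=imaging.grab_frame("wrist"); cv2.imwrite("pics/w10.png",np.clip((f["image"][:,:,::-1]/160.)**.6*255,0,255).astype(np.uint8))
E
```

```text
1.0028105008859187 [-0.47236777 -1.01726184  0.43663351]
```

View pics/w10.png

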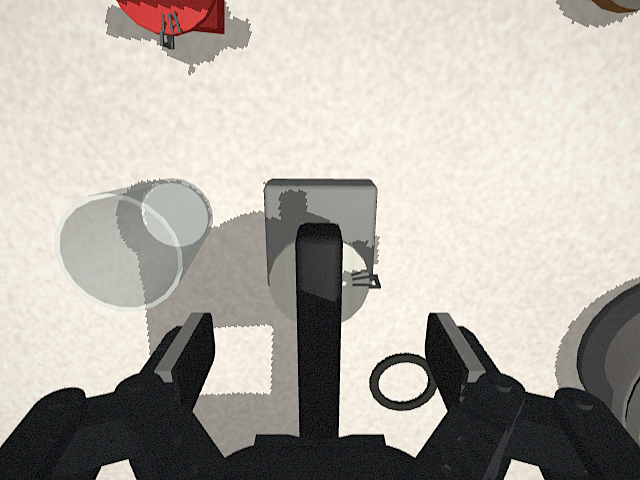

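The fingers are fully open and the T-handle stands on the post. Rising straight up.

Request:
step_arm(
  deltas=[
    {"translation": [0,0,-1],"rot": [0,0,0]},
    {"translation": [0,0,-3],"rot": [0,0,0]},
    {"translation": [0,0,-6],"rot": [0,0,0]},
    {"translation": [0,0,-9],"rot": [0,0,0]},
    {"translation": [0,0,-12],"rot": [0,0,0]},
    {"translation": [0,0,-13],"rot": [0,0,0]},
    {"translation": [0,0,-13],"rot": [0,0,0]},
  ],
)

```text
clock: 54.38
eef_pos: [490.6, 233.5, 430.7]
tcp_rot: [-3.142, -0.001, 0.389]
contact_force: [-0.6, -0.1, -0.7]
opening: 0.996
```

```bash
python3 - <<'E'
from h import *
print(readout.sense()["clock"],readout.sense()["contact_force"])
D=imaging.grab_frame("side");S=imaging.grab_frame("scene");f=imaging.grab_frame("wrist")
crop(D,"e_d",235,270,335,380,5);crop(S,"e_s",310,140,390,225,6)
cv2.imwrite("pics/e_w.png",np.clip((f["image"][:,:,::-1]/160.)**.6*255,0,255).astype(np.uint8))
a=cv2.imread("pics/e_d.png");b=cv2.imread("pics/e_s.png");h=min(a.shape[0],b.shape[0]);cv2.imwrite("pics/e.png",cv2.resize(np.hstack([a[:h],b[:h]]),(785,400)))
E
```

```text
54.375 [-0.61990345 -0.09548988 -0.69976379]
```

View pics/e.png

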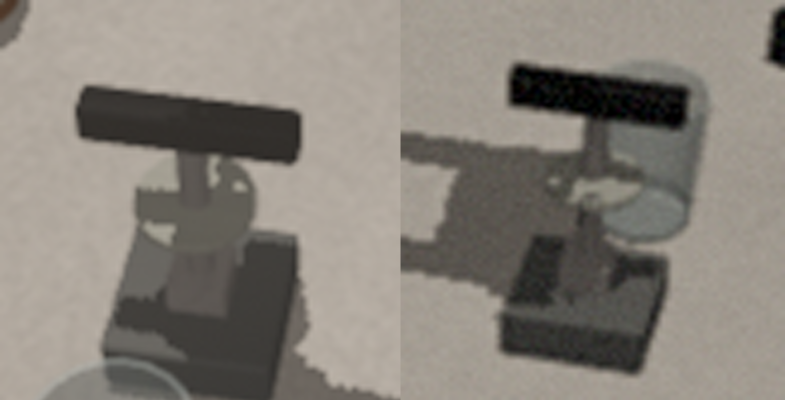

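View pics/e_w.png

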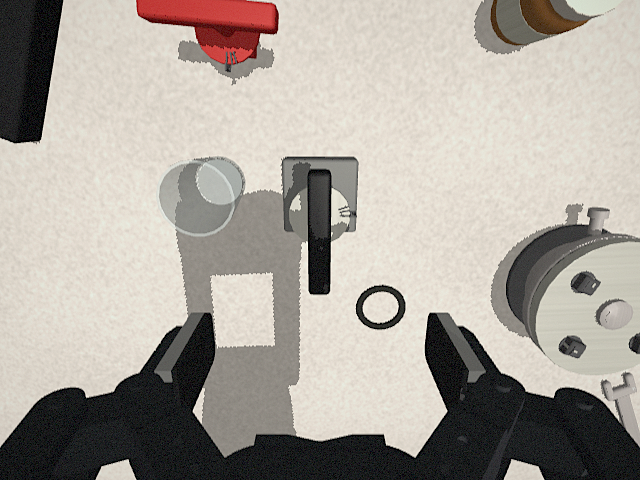

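The T-handle stands upright on its post, matching its starting pixels in both views. The gripper is open well above it, and the beaker, gasket and red look-alike are undisturbed. Signing off.

```bash
python3 - <<'E'
from rig import ticket
print(ticket.sign_off())
E
```

```text
the job is handed in; nothing more can be done
None
```

The job is done and handed in at about 54 s of the 72 s allowed. The sign-off gives no verdict, so the results below are my own readings.

- **First pass:** I took the black T-handle and turned the bolts crosswise by about 0.4 rad each (about 24°, a little under the 30° asked but inside the window). By position on the vessel, the order was A (160°), C (−20°), B (70°), D (−110°).
- **Second pass:** I drove them to their stops crosswise, in the order D, B, A, C. Each was held with the pointer between the two outer ticks, at roughly 0.23 to 0.25. The estimated total turns are A 0.79, B 0.80, C 0.88 and D 0.88 rad.
- **Return:** I set the T-handle back on its post, half a turn round from how it started, let go and rose clear.

**Last checks:**
- The vertical force showed the rim seated on the stand.
- Both fixed cameras show the T-handle upright where it started.
- The gripper is fully open about 130 mm above its grasp height.
- The nearby things in view look undisturbed.

**Disagreements and gaps:**
- The wrist torque is noisy and at times read lower than the pointer. On C it read 0.17 while the pointer showed about 0.24. A re-check after a 0.02 rad nudge averaged 0.24 N·m.
- Only bolt B's final angle was confirmed in an image. A, C and D are worked out from the handle angle.

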